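# Strip a setting jig: unlatch, lift the plate off its dowels, unload, file the plate

## Robot

A 7-joint arm with a two-finger parallel gripper is mounted at the origin on a cart in front of the work surface, level with it; the furniture and walls round the work are solid. World frame = base frame: x ahead of the robot, y to its left, z up, the work surface at z = 0. Lengths are in m, angles in rad, forces in N, time in s.
With the tool pointing down it reaches from about 0.425 to 0.825 m from the base axis. Payload 3.6 kg.
Tool frame: the origin (TCP) lies midway between the tips of the shut fingers; the grasp point (between the pads) lies 19 mm behind it; z points along the fingers, y is the line along which they close (so a half turn about z gives the same grasp; the last joint's range is limited). The gripper opens to 85 mm and grips with 20 to 120 N. Pads are 22 mm wide; open, the fingers measure 114 mm over their backs; the gripper's body (76 mm by 85 mm) begins 54 mm behind the grasp point. The pads swing forward as they close: fully open they stand 13 mm farther back than shut.
Start: joints at [-1.264, 0.615, -0.013, 1.423, 0.008, 1.103, -0.04], TCP at [0.212, 0.614, 0.231] pointing down, gripper open.
Joint ranges: [-3.12, 3.12], [-0.3, 2.06], [-1.34, 1.32], [0.26, 2.42], [-1.36, 4.5], [0.01, 1.98], [-2.84, 2.84]. Speed limits (rad/s): [2.79, 2.79, 3.14, 3.14, 3.14, 3.14, 3.14].

## Interface

Orientations are given as a 3x3 rotation matrix whose columns are the frame's x, y, z axes.
In Python, from plant import bot gives the robot as it stands.
- The arm moves only by the shell command python3 -m inch 'ROWS' [OPENING] [FORCE]. ROWS is JSON, a list that holds one entry, the list of rows, each a list of 6 numbers: the shift along the tool's x, y, z in mm, then the turn, a rotation vector about the tool's x, y, z in rad. A call has 1 to 12 rows; each row shifts and turns the commanded pose from where the row before left it, along the tool's axes as they then stand; what a row does not reach is not made up. A row lasts 1/12 s, in which the tool goes at most 41.7 mm and 7.16 degrees, less where a joint would pass 70% of its speed; a pose out of reach is approached as far as the arm can. A call is refused whole if a number of a shift passes 41.7 or a number of a turn 0.125, either way. A call with a gripper value outside its range is refused whole. OPENING is the opening, from 0 (shut) to 1 (fully open), set as the call begins (- or left out, the last holds). The fingers move at their own pace and stop on an object; FORCE is the grip in N (left out, the last holds). Time passes only in rows, so rows that do not move let the fingers close. It gives the time, the measured TCP pose, the force, the opening and the grip force at its end, in the units of the state.
- bot.read_state(): the state, without advancing time (a new reading comes with each control period).
- bot.grab_frame(name): name is "side" or "top"; returns a dict with "frame" (480x640x3 uint8, red, green, blue), "mtx" (3x3 intrinsics, pixels), "xyz" and "rotation" of the camera in the world. Camera axes: x right, y down, z forward; pixel columns grow to the right and rows downward; lengths in m; the calibration is good to about 2 mm. A picture is of the moment at which its call begins. There is no depth.
- bot.job_done(): hands the job in; it is judged then, once.
The state is a dict: "time_s": time; "joints": joint angles; "joint_velocities": joint speeds; "joint_efforts": joint torques, N m; "tool_pos": TCP position; "ee_rot": TCP orientation; "ft_force": force on the tool from outside, world axes, zero at the start; "ft_torque": the same for the moment, N m; "opening": opening from 0.0 (shut) to 1.0 (fully open); "gripper_force": force on a finger pad.
Only numpy, scipy, OpenCV 4.12 (cv2) and the standard library are available. Lean on these libraries where they do the work, as an engineer would, in place of code of your own. Each camera call takes 0.05 s, during which the arm holds its last target. There are 200 camera calls.

## Task

The union in the setting jig has set. Swing the red strap clear of the plate, lift the jig plate straight up off its two dowels, keeping it level so it does not bind, and park it flat across the two rails of the cradle; then stand the brass union upright in the blue tray. Last, take the parked plate again and file it on end, fully home, in the empty front pocket of the leaning rack with its handle facing out to the front. Set things down without dropping them, and leave everything else around undisturbed.

Things in the scene. Friction and masses are not known exactly. Their poses are not given: they have to be found in the camera images.
- jig: Fixed setting jig: dark steel base 200 (x) x 104 (y) x 22 mm, origin at the centre of its underside. Two 18 mm pillars at x = -45 and +45 mm, y = 0: the plate rests on their shoulders 50 mm above the origin, and a 10 mm dowel rises from each to 74 mm. Between them the union stands in a round recess, floor at 14 mm, rim at 22 mm.
- strap (a joint): Red swing strap, rad. 0: it points to the jig's -y, over the plate's +x end (2 mm above), holding it down; grows anticlockwise from above: at 1.57 it points to the jig's +x, clear of the plate; stop at 2.0. Starts at 0 to 0.3; clear of the plate from 1.0. Friction (1.5 N at the knob) keeps it where it is left.
- strap_knob (a point): Middle of the strap's upright black knob, 15 mm thick, from 73 to 95 mm above the jig's origin, 40 mm from the pivot. The strap itself is 18 mm wide, from 62 to 70 mm above the jig's origin.
- strap_pivot (a point): On the strap's upright pivot axis (x = +62, y = +40 mm of the jig), at the height of the knob's middle. The pivot's post and cap reach 75 mm above the jig's origin.
- jig_plate: Loose aluminium plate 130 (x) x 56 (y) x 10 mm, 0.25 to 0.42 kg, alike end for end. Origin: centre of its underside; z out of its top. 11 mm holes at x = -45 and +45 mm sit on the dowels, which stand out 14 mm above its top at the start. Starts with its x along the jig's x. A 43 mm bore in its middle, under the handle, fits loosely round the union's top (7 mm deep at the start).
- plate_handle (a point): Middle of the plate's black handle bar, 76 (plate x) x 14 (plate y) x 14 mm, from 20 to 34 mm above the plate's underside, over the plate's bore, on two studs.
- union: Loose brass hexagonal pipe union, 34 (x) x 39 (y) x 43 mm high, 0.12 kg, upright; origin at the centre of its underside. Flats look to its +x and -x. It stands in the jig under the plate, its x along the jig's y.
- cradle: Fixed parking cradle, origin at the centre of its underside: base 120 (x) x 64 (y) x 6 mm; two rails with black tops across it at x = -42 and +42 mm, each 14 (x) x 48 (y) mm, tops 40 mm above the origin. The plate lies over both rails, its length along the cradle's x (either way round), its long sides overhanging.
- rack: Fixed plate rack: base 200 (x) x 96 (y) x 6 mm; -x is its front. The empty front pocket's floor lies over the origin, 22 mm up. The rear pocket, 85 mm behind, holds a like plate with a blue handle, fixed there. Both pockets lean back (to +x) 20 degrees, and are 145 mm tall.
- pocket: Front pocket of the rack. Origin: middle of its floor; z up along the leaning pocket, x out of its back, y across. Front lip: inner face at x = -9 mm, 22 mm tall, then flared forward to 34 mm. Back: two rubber ribs, faces at x = +9 mm, z = 6-16 and 104-114 mm; panel at x = +13 mm, 52 mm wide. Side cheeks 69 mm apart, 22 mm tall.
- filed (a point): Where the plate's origin comes to lie when filed: x = +9, y = 0, z = +65 mm of the pocket. The plate's length is then along the pocket's z, its underside toward the pocket's +x against the ribs, its handle to the front.
- tray: Fixed blue open tray, 206 (x) x 168 (y) x 40 mm, origin at the centre of its underside; floor 3 mm above it; inner walls at x = -88 and +101 mm, y = -78 and +78 mm.
- finished_union: Loose grey pipe union, 34 x 39 x 43 mm, standing in the tray's corner (about x = +70, y = +48 mm of the tray); leave it. Origin under its centre.
- tape_reel: Reel of white thread tape with blue flanges, 62 mm across, 19 mm high, loose; leave it. Origin under its centre.
- grease: Red grease tube lying down, 63 (x) x 189 (y) x 42 mm, loose; leave it. Origin under its centre.
- driver: Orange-handled screwdriver lying down, 24 (x) x 195 (y) x 23 mm, loose; leave it. Origin under its centre.
- oil_can: Blue spray can with a red cap, 52 mm across, 180 mm tall, loose; leave it. Origin under its centre.
There are look-alikes about, which are no part of the job. What is shaped like the union but black or pink is not meant.

How it is judged:
By the outcome, as a careful person would: the job done as asked, in the order asked, and still so for the second after the job is handed in, with the robot touching nothing.
It also fails if it takes over 69 s, if anything falls off the work surface, if the arm or the gripper's body presses on something with over 40 N, if the wrist force passes 120 N, or if a joint passes its speed limit or range.

## Working session

There is one attempt and no reset: what is moved stays moved. The work goes in short steps, Python scripts to look and compute and a shell command to move; the robot and the scene stay as the last step left them, time stands still between calls to the robot, and variables do not carry over. Pictures are saved under pics/ and viewed, at most 10 in all, crops included, and the job is handed in when it is done.

```bash
mkdir -p pics; ls; python3 - <<'E'
from plant import bot
import cv2,numpy as np
for n in("side","top"):
    f=bot.grab_frame(n); cv2.imwrite(f"pics/{n}0.png",cv2.cvtColor(f["frame"],cv2.COLOR_RGB2BGR)); print(n,f["mtx"].tolist(),np.round(f["xyz"],3),np.round(f["rotation"],3).tolist())
s=bot.read_state();print(s["tool_pos"],np.round(s["ee_rot"],3).tolist(),s["time_s"])
E
```

```text
pics
side [[451.9752567812305, 0.0, 324.862261496366], [0.0, 451.9752567812305, 239.034084311702], [0.0, 0.0, 1.0]] [0.563 0.911 0.549] [[-1.0, -0.017, -0.003], [-0.006, 0.486, -0.874], [0.017, -0.874, -0.486]]
top [[445.7687656112035, 0.0, 315.8509068279534], [0.0, 445.7687656112035, 243.51432468596434], [0.0, 0.0, 1.0]] [0.456 0.064 1.113] [[0.007, -0.996, 0.085], [-0.999, -0.01, -0.033], [0.034, -0.085, -0.996]]
[0.2121176  0.61367936 0.23024075] [[-0.945, 0.327, -0.001], [0.327, 0.945, -0.002], [-0.0, -0.002, -1.0]] 0.1
```

View pics/side0.png

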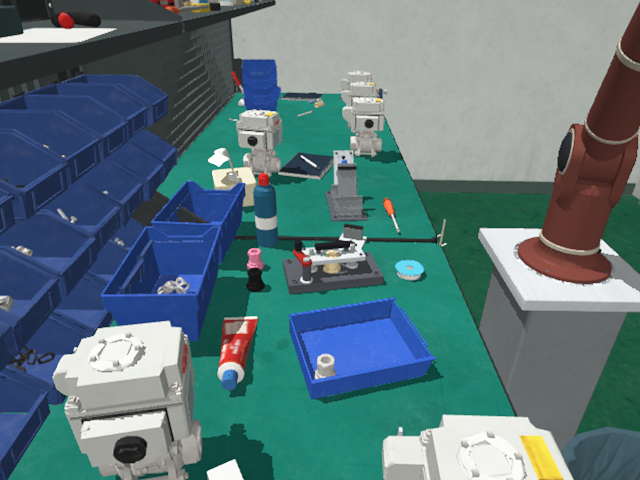

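View pics/top0.png

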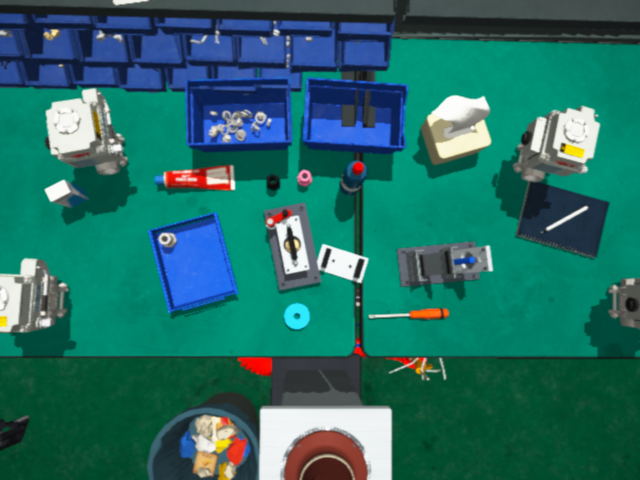

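```bash
cat > h.py <<'E'
from plant import bot
import cv2,numpy as np
def grab(n):
    f=bot.grab_frame(n); return f
def ray(f,p,z):
    K=np.array(f["mtx"]);d=np.array(f["rotation"])@np.linalg.solve(K,[p[0],p[1],1.]);o=np.array(f["xyz"])
    return o+d*(z-o[2])/d[2]
def proj(f,P):
    c=np.array(f["rotation"]).T@(np.array(P)-f["xyz"]);q=np.array(f["mtx"])@c;return q[:2]/q[2]
def comp(fn,crops,out):
    # crops: (frame, x0,y0,w,h,scale)
    ims=[]
    for f,x,y,w,h,s in crops:
        ims.append(cv2.resize(cv2.cvtColor(f["frame"],cv2.COLOR_RGB2BGR)[y:y+h,x:x+w],None,fx=s,fy=s,interpolation=cv2.INTER_CUBIC))
    W=max(i.shape[1] for i in ims)
    ims=[cv2.copyMakeBorder(i,0,4,0,W-i.shape[1],cv2.BORDER_CONSTANT) for i in ims]
    cv2.imwrite(fn,np.vstack(ims))
E
python3 - <<'E'
from h import *
t=grab("top");s=grab("side")
comp("pics/c1.png",[(t,250,190,260,100,3),(s,270,145,160,150,1.9)],0)
g=cv2.cvtColor(t["frame"],cv2.COLOR_RGB2HSV)
# dark grey jig base / tray / orange etc contours : min-area rects
def rect(mask,roi,name):
    x,y,w,h=roi;m=np.zeros_like(mask);m[y:y+h,x:x+w]=mask[y:y+h,x:x+w]
    m=cv2.morphologyEx(m,cv2.MORPH_CLOSE,np.ones((5,5)))
    c=max(cv2.findContours(m,0,1)[0],key=cv2.contourArea);r=cv2.minAreaRect(c)
    print(name,np.round(cv2.boxPoints(r),1).tolist(),np.round(r[0],1));return r
H,S,V=cv2.split(g)
nongreen=((~((H>65)&(H<95)&(S>100)))*255).astype(np.uint8)
rect(nongreen,(255,195,66,100),"jig")
rect(nongreen,(318,235,52,50),"cradle")
rect(nongreen,(375,235,130,58),"rack")
rect(nongreen,(140,205,105,110),"tray")
E
```

```text
jig [[262.1000061035156, 210.60000610351562], [309.5, 200.39999389648438], [326.70001220703125, 280.1000061035156], [279.29998779296875, 290.29998779296875]] [294.4 245.3]
cradle [[318.0, 235.0], [368.0, 235.0], [368.0, 284.0], [318.0, 284.0]] [343.  259.5]
rack [[396.70001220703125, 248.5], [489.6000061035156, 239.6999969482422], [493.20001220703125, 277.29998779296875], [400.29998779296875, 286.20001220703125]] [444.9 262.9]
tray [[145.8000030517578, 229.60000610351562], [216.6999969482422, 210.6999969482422], [239.39999389648438, 295.6000061035156], [168.5, 314.5]] [192.6 262.6]
```

View pics/c1.png

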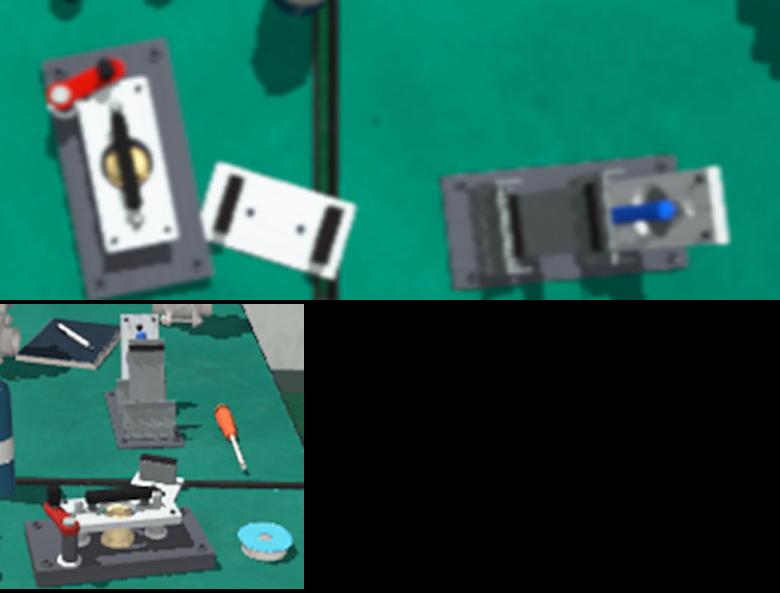

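```bash
python3 - <<'E'
from h import *
t=grab("top")
P=lambda x,y,z:ray(t,(250+x/3,190+y/3),z)
def box(n,c,z):
    q=np.array([P(x,y,z) for x,y in c]);e=(q[1]+q[0]-q[2]-q[3])/2;w=(q[0]+q[3]-q[1]-q[2])/2
    print(n,np.round(q.mean(0),4),"e",np.round(np.hypot(*e[:2]),4),np.degrees(np.arctan2(e[1],e[0])).round(1),"w",np.round(np.hypot(*w[:2]),4),np.degrees(np.arctan2(w[1],w[0])).round(1));return q.mean(0)
# corner order TL,TR,BR,BL
box("jig",[(45,60),(165,40),(212,272),(88,298)],.022)
box("plate",[(77,104),(148,78),(177,240),(106,252)],.060)
box("cradle",[(220,163),(355,205),(330,277),(202,235)],.003)
print("rails",P(229,205,.04),P(326,236,.04))
box("rack",[(442,178),(675,155),(688,268),(452,290)],.006)
print("handle",P(118,102,.084),P(133,212,.084));
print("pivot",P(60,93,.075),"knob",P(105,68,.095))
Q=lambda x,y,z:ray(t,(x,y),z)
g=cv2.cvtColor(t["frame"],cv2.COLOR_RGB2HSV);m=cv2.inRange(g,(105,120,60),(125,255,255));n,l,st,ce=cv2.connectedComponentsWithStats(m[200:320,140:245])
i=1+st[1:,4].argmax();pts=np.argwhere(l==i)[:,::-1]+[140,200]
r=cv2.minAreaRect(pts.astype(np.float32));b=cv2.boxPoints(r);print("tray px",b.round(1).tolist());q=np.array([Q(*p,.04) for p in b]);print(q.round(3).tolist(),q.mean(0))
print("fin",Q(167,240,.043))
E
```

```text
jig [0.5437 0.0851 0.022 ] e 0.1962 11.4 w 0.1013 101.3
plate [0.5395 0.0847 0.06  ] e 0.1248 11.2 w 0.0579 105.7
cradle [ 0.502  -0.0391  0.003 ] e 0.0626 -16.5 w 0.1149 72.8
rails [0.51214619 0.0028731  0.04      ] [ 0.48787249 -0.07535761  0.04      ]
rack [ 0.5017 -0.28    0.006 ] e 0.0943 5.0 w 0.1992 95.9
handle [0.5888408  0.09178101 0.084     ] [0.50381093 0.07925508 0.084     ]
pivot [0.59656381 0.13725902 0.075     ] knob [0.6135676  0.10175548 0.095     ]
tray px [[147.3000030517578, 229.60000610351562], [216.60000610351562, 211.6999969482422], [238.1999969482422, 295.6000061035156], [168.89999389648438, 313.3999938964844]]
[[0.577, 0.432, 0.04], [0.622, 0.268, 0.04], [0.422, 0.212, 0.04], [0.379, 0.374, 0.04]] [0.5000371  0.32164152 0.04      ]
fin [0.55243642 0.38357048 0.043     ]
```

```bash
python3 - <<'E'
from h import *
t=grab("top");s=grab("side")
P=lambda x,y,z:ray(t,(250+x/3,190+y/3),z).round(4)
# front edge mid of base, bars
print("front edge",P(447,234,.006),"back",P(682,211,.006))
print("bar1 lowrib",P(515,225,.030),"bar2 top rib",P(592,215,.122),"panel top?",P(592,215,.154),"rear plate top end",P(720,205,.13))
comp("pics/c2.png",[(t,385,230,120,70,6.6),],0)
E
```

```text
front edge [ 0.4913 -0.1809  0.006 ] back [ 0.5122 -0.3795  0.006 ]
bar1 lowrib [ 0.4984 -0.2315  0.03  ] bar2 top rib [ 0.5027 -0.2646  0.122 ] panel top? [ 0.5012 -0.254   0.154 ] rear plate top end [ 0.5106 -0.3586  0.13  ]
```

View pics/c2.png

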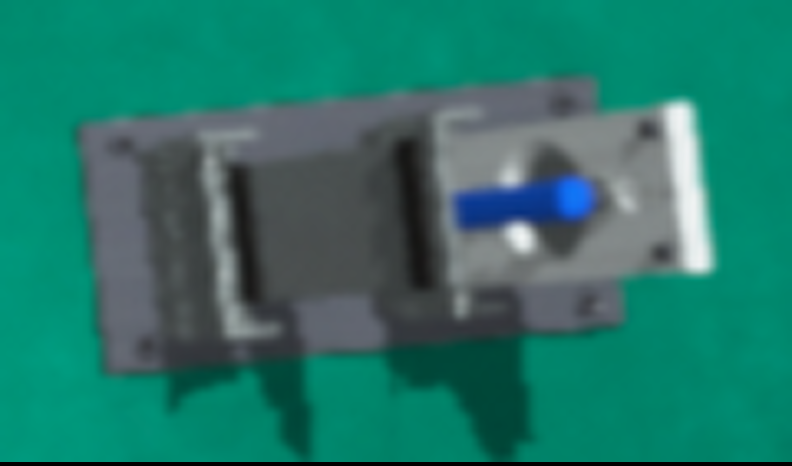

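```bash
cat >> h.py <<'E'
from scipy.spatial.transform import Rotation as Rn
def down(yaw_y):  # tool pointing down, tool y at world angle (deg)
    a=np.radians(yaw_y);y=np.array([np.cos(a),np.sin(a),0]);z=np.array([0,0,-1.]);return np.c_[np.cross(y,z),y,z]
def filed_pose(off_x,off_z,flip=1):  # grasp: TCP is 'back' from underside; off in pocket mm
    a=np.radians(-84.4);c,s=np.cos(np.radians(20)),np.sin(np.radians(20));u=np.array([np.cos(a),np.sin(a),0]);k=np.array([0,0,1.])
    xp=c*u-s*k;zp=s*u+c*k;O=np.array([.4963,-.219,.022])
    p=O+(off_x*xp+off_z*zp)/1e3;tx=flip*zp;return p,np.c_[tx,np.cross(xp,tx),xp]
def go(p,R=None):
    s=bot.read_state();R0=np.array(s["ee_rot"]);d=np.array(p)-s["tool_pos"];R=R0 if R is None else R
    rv=Rn.from_matrix(R0.T@R).as_rotvec();n=np.linalg.norm(d)*1e3
    print("shift(now)",(R0.T@d*1e3).round(1),"shift(after turn)",(R.T@d*1e3).round(1),"dist",n.round(1),"turn",rv.round(3),"maxturn rows",(np.linalg.norm(rv)/.125).round(1))
def st():
    s=bot.read_state();print("t",round(s["time_s"],2),"p",np.round(s["tool_pos"],4),"q",np.round(s["joints"],2),"F",np.round(s["ft_force"],1),"op",s["opening"],s["gripper_force"],"\nR",np.round(s["ee_rot"],3).tolist())
E
python3 -c "
from h import *
go([.613,.102,.14],down(25.6))"
```

```text
shift(now) [-546.  -353.1   91.2] shift(after turn) [-635.   140.1   91. ] dist 656.6 turn [-0.001  0.     0.791] maxturn rows 6.3
```

```bash
python3 -m inch '[[[-33,-21,0,0,0,0],[-33,-21,0,0,0,0],[-33,-21,0,0,0,0],[-33,-21,0,0,0,0],[-33,-21,0,0,0,0],[-33,-21,0,0,0,0],[-33,-21,0,0,0,0],[-33,-21,0,0,0,0],[-33,-21,0,0,0,0],[-33,-21,0,0,0,0],[-33,-21,0,0,0,0],[-33,-21,0,0,0,0]]]' 0.35; python3 -c "
from h import *
go([.613,.102,.14],down(25.6))"
```

```text
time_s: 1.35
tool_pos: [0.5053, 0.2452, 0.2316]
ee_rot: [[-0.945, 0.327, 0.0], [0.327, 0.945, 0.0], [-0.0, 0.0, -1.0]]
ft_force: [0.3, 0.8, -0.0]
opening: 0.346
gripper_force: 0.0
shift(now) [-148.6 -100.2   91.6] shift(after turn) [-175.7   35.3   91.6] dist 201.2 turn [0.    0.    0.791] maxturn rows 6.3
```

```bash
python3 -m inch '[[[0,0,0,0,0,0.113],[0,0,0,0,0,0.113],[0,0,0,0,0,0.113],[0,0,0,0,0,0.113],[0,0,0,0,0,0.113],[0,0,0,0,0,0.113],[0,0,0,0,0,0.113],[-35,7,10,0,0,0],[-35,7,10,0,0,0],[-35,7,10,0,0,0],[-35,7,10,0,0,0],[-35,7,10,0,0,0]]]'; python3 - <<'E'
from h import *
go([.613,.102,.14],down(25.6))
s=grab("side");t=grab("top")
comp("pics/c3.png",[(s,275,190,130,110,3.6),(t,250,190,90,70,2.6)],0)
for a in (.25,):
  pass
print("proj knob side",proj(s,[.6133,.1015,.095]),"pivot",proj(s,[.596,.137,.075]))
E
```

```text
time_s: 2.35
tool_pos: [0.6124, 0.103, 0.181]
ee_rot: [[-0.433, 0.901, 0.0], [0.901, 0.433, 0.0], [0.0, 0.0, -1.0]]
ft_force: [0.5, 0.6, 0.4]
opening: 0.351
gripper_force: 0.0
shift(now) [-1.2  0.1 41. ] shift(after turn) [-1.2  0.1 41. ] dist 41.0 turn [ 0.    -0.     0.001] maxturn rows 0.0
proj knob side [299.09120395 240.30108313] pivot [306.84051547 257.79368848]
```

View pics/c3.png

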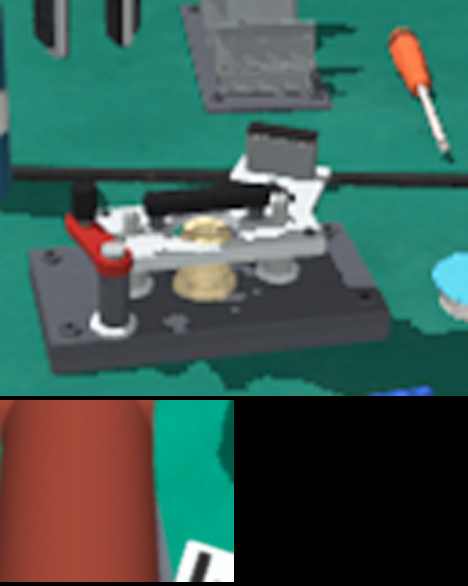

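```bash
python3 -m inch '[[[-0.3,0,25.5,0,0,0],[-0.3,0,25.5,0,0,0],[-0.3,0,25.5,0,0,0],[-0.3,0,25.5,0,0,0],[0,0,0,0,0,0]]]' && python3 -m inch '[[[0,0,0,0,0,0],[0,0,0,0,0,0],[0,0,0,0,0,0],[0,0,0,0,0,0]]]' 0 25
```

```text
time_s: 2.87
tool_pos: [0.6091, 0.1033, 0.0749]
ee_rot: [[-0.433, 0.901, -0.008], [0.902, 0.433, -0.001], [0.002, -0.008, -1.0]]
ft_force: [0.4, 0.6, 0.2]
opening: 0.347
gripper_force: 0.0
time_s: 3.2
tool_pos: [0.6124, 0.1037, 0.0799]
ee_rot: [[-0.433, 0.902, 0.001], [0.902, 0.433, 0.001], [0.0, 0.002, -1.0]]
ft_force: [1.6, 1.0, -7.3]
opening: 0.164
gripper_force: 25.5
```

```bash
python3 -m inch '[[[0.2,4,0,0,0,-0.1],[0.2,4,0,0,0,-0.1],[0.2,4,0,0,0,-0.1],[0.2,4,0,0,0,-0.1],[0.2,4,0,0,0,-0.1],[0.2,4,0,0,0,-0.1],[0.2,4,0,0,0,-0.1],[0.2,4,0,0,0,-0.1],[0.2,4,0,0,0,-0.1],[0.2,4,0,0,0,-0.1],[0.2,4,0,0,0,-0.1],[0.2,4,0,0,0,-0.1]]]'  && python3 -m inch '[[[0,0,0,0,0,0],[0,0,0,0,0,0],[0,0,0,0,0,0]]]' 0.35; python3 -c "
from h import *
st();go([.5435,.0855,.14],down(101.3));go([.5435,.0855,.14],down(-78.7))"
```

```text
time_s: 4.2
tool_pos: [0.6344, 0.1395, 0.0798]
ee_rot: [[-0.997, -0.079, -0.001], [-0.079, 0.997, -0.004], [0.001, -0.004, -1.0]]
ft_force: [1.2, -2.0, -4.0]
opening: 0.159
gripper_force: 25.8
time_s: 4.45
tool_pos: [0.6355, 0.1421, 0.0807]
ee_rot: [[-0.997, -0.074, 0.002], [-0.074, 0.997, 0.0], [-0.002, -0.0, -1.0]]
ft_force: [-1.0, -0.3, -1.0]
opening: 0.351
gripper_force: 0.0
t 4.45 p [0.6355 0.1421 0.0807] q [-0.18  0.78 -0.14  1.57  0.14  0.8   1.28] F [-1.  -0.3 -1. ] op 0.35069089577671453 0.0 
R [[-0.997, -0.074, 0.002], [-0.074, 0.997, 0.0], [-0.002, -0.0, -1.0]]
shift(now) [ 95.8 -49.7 -59.5] shift(after turn) [101.3 -37.5 -59.3] dist 123.2 turn [-0.     0.002 -0.123] maxturn rows 1.0
shift(now) [ 95.8 -49.7 -59.5] shift(after turn) [-101.3   37.5  -59.3] dist 123.2 turn [0.004 0.    3.018] maxturn rows 24.1
```

```bash
python3 -m inch '[[[0,0,-30,0,0,0],[0,0,-30,0,0,-0.123],[25.3,-9.4,0,0,0,0],[25.3,-9.4,0,0,0,0],[25.3,-9.4,0,0,0,0],[25.3,-9.4,0,0,0,0],[0,0,0,0,0,0]]]' 0.5; python3 -c "
from h import *
st();go([.5435,.0855,.063],down(101.3))
s=grab('side');comp('pics/c4.png',[(s,275,190,130,110,4)],0)
print(proj(s,[.5435,.0855,.084]))
"
```

```text
time_s: 5.03
tool_pos: [0.5379, 0.081, 0.1397]
ee_rot: [[-0.981, -0.193, -0.006], [-0.193, 0.981, -0.005], [0.006, -0.003, -1.0]]
ft_force: [0.1, -1.5, -0.7]
opening: 0.5
gripper_force: 0.0
t 5.03 p [0.5379 0.081  0.1397] q [-0.07  0.57 -0.19  1.83  0.15  0.76  1.43] F [ 0.1 -1.5 -0.7] op 0.49959973615171716 0.0 
R [[-0.981, -0.193, -0.006], [-0.193, 0.981, -0.005], [0.006, -0.003, -1.0]]
shift(now) [-6.8  3.6 76.7] shift(after turn) [-6.3  3.3 76.7] dist 77.1 turn [-0.003 -0.006 -0.003] maxturn rows 0.1
[332.88098847 241.73838946]
```

View pics/c4.png

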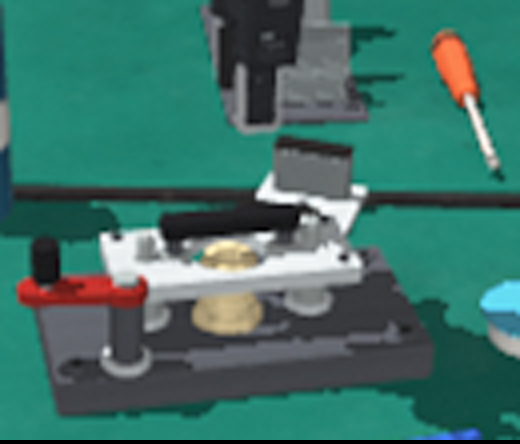

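```bash
python3 -m inch '[[[0,0,0,0,0,0]]]' >/dev/null; python3 -c "
from h import *
go([.5435,.0863,.0635],down(101.3))"
```

```text
shift(now) [ 0.3  1.  76.9] shift(after turn) [ 0.   1.  76.9] dist 76.9 turn [-0.     0.003  0.   ] maxturn rows 0.0
```

```bash
python3 -m inch '[[[0,1,25,0,0,0],[0,0,25,0,0,0],[0,0,14,0,0,0],[0,0,9,0,0,0],[0,0,4,0,0,0],[0,0,0,0,0,0]]]' && python3 -m inch '[[[0,0,0,0,0,0],[0,0,0,0,0,0],[0,0,0,0,0,0],[0,0,0,0,0,0],[0,0,0,0,0,0]]]' 0 60
```

```text
time_s: 5.67
tool_pos: [0.5432, 0.0869, 0.0618]
ee_rot: [[-0.98, -0.198, -0.0], [-0.198, 0.98, 0.0], [0.0, 0.0, -1.0]]
ft_force: [-1.0, -0.5, 0.3]
opening: 0.505
gripper_force: 0.0
time_s: 6.08
tool_pos: [0.5438, 0.0863, 0.0634]
ee_rot: [[-0.98, -0.198, 0.003], [-0.198, 0.98, 0.0], [-0.003, -0.0, -1.0]]
ft_force: [0.3, -0.3, 4.2]
opening: 0.148
gripper_force: 60.3
```

```bash
python3 -m inch '[[[0,0,-3,0,0,0],[0,0,-3,0,0,0],[0,0,-3,0,0,0],[0,0,-3,0,0,0]]]' 0 70; python3 -m inch '[[[0,0,-4,0,0,0],[0,0,-5,0,0,0],[0,0,-6,0,0,0],[0,0,-8,0,0,0],[0,0,-10,0,0,0],[0,0,-15,0,0,0],[0,0,-15,0,0,0],[0,0,0,0,0,0]]]'; python3 -c "
from h import *
go([.501,-.0375,.126],down(-17.2));st()"
```

```text
time_s: 6.42
tool_pos: [0.5432, 0.0859, 0.0742]
ee_rot: [[-0.98, -0.198, 0.001], [-0.198, 0.98, -0.0], [-0.001, -0.0, -1.0]]
ft_force: [4.1, -0.5, -5.9]
opening: 0.147
gripper_force: 68.2
time_s: 7.08
tool_pos: [0.544, 0.0871, 0.1408]
ee_rot: [[-0.98, -0.198, 0.005], [-0.198, 0.98, 0.001], [-0.005, 0.0, -1.0]]
ft_force: [0.2, 0.2, -3.1]
opening: 0.147
gripper_force: 68.6
shift(now) [  67.  -113.6   14.4] shift(after turn) [-131.8   -4.3   14.8] dist 132.7 turn [0.006 0.003 2.07 ] maxturn rows 16.6
t 7.08 p [0.544  0.0871 0.1408] q [-0.07  0.57 -0.2   1.82  0.15  0.75  1.42] F [ 0.2  0.2 -3.1] op 0.14688212305693643 68.58301877975464 
R [[-0.98, -0.198, 0.005], [-0.198, 0.98, 0.001], [-0.005, 0.0, -1.0]]
```

```bash
python3 -m inch '[[[0,0,0,0,0,0.122],[0,0,0,0,0,0.122],[0,0,0,0,0,0.122],[0,0,0,0,0,0.122],[0,0,0,0,0,0.122],[0,0,0,0,0,0.122],[0,0,0,0,0,0.122],[0,0,0,0,0,0.122],[0,0,0,0,0,0.122],[0,0,0,0,0,0.122],[0,0,0,0,0,0.122],[0,0,0,0,0,0.122]]]' >/dev/null; python3 -m inch '[[[0,0,0,0,0,0.122],[0,0,0,0,0,0.122],[0,0,0,0,0,0.122],[0,0,0,0,0,0.122],[0,0,0,0,0,0.122],[-26,-1,0,0,0,0],[-26,-1,0,0,0,0],[-26,-1,0,0,0,0],[-26,-1,0,0,0,0],[-26,-1,0,0,0,0],[0,0,0,0,0,0],[0,0,0,0,0,0]]]'; python3 -c "
from h import *
go([.501,-.0375,.06],down(-17.2));st()
t=grab('top');s=grab('side');comp('pics/c5.png',[(s,290,180,110,90,4),(t,310,220,80,70,3)],0)
"
```

```text
time_s: 9.08
tool_pos: [0.4977, -0.0377, 0.1373]
ee_rot: [[0.303, 0.953, -0.001], [0.953, -0.303, 0.0], [-0.0, -0.002, -1.0]]
ft_force: [1.4, 0.4, -4.2]
opening: 0.145
gripper_force: 68.5
shift(now) [ 1.2  3.2 77.3] shift(after turn) [ 1.1  3.1 77.3] dist 77.3 turn [-0.002  0.    -0.008] maxturn rows 0.1
t 9.08 p [ 0.4977 -0.0377  0.1373] q [-0.24  0.54  0.4   1.97 -0.32  0.69  0.05] F [ 1.4  0.4 -4.2] op 0.14511209410579767 68.54801416397095 
R [[0.303, 0.953, -0.001], [0.953, -0.303, 0.0], [-0.0, -0.002, -1.0]]
```

View pics/c5.png

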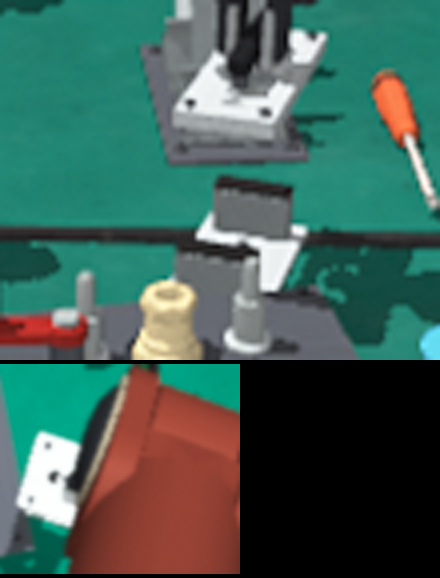

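```bash
python3 -c "
from h import *
s=grab('side')
for p in [(290+217/4,180+248/4),(290+254/4,180+184/4)]: print(ray(s,p,.04))
go([.501,-.0375,.0535],down(-17.2))
"
```

```text
[0.51555143 0.00762626 0.04      ]
[ 0.4903312  -0.07306276  0.04      ]
shift(now) [-2.3  2.8 83.6] shift(after turn) [-2.2  2.7 83.6] dist 83.7 turn [-0.001 -0.001 -0.002] maxturn rows 0.0
```

```bash
python3 -m inch '[[[0,3,20,0,0,0],[0,0,25,0,0,0],[0,0,20,0,0,0],[0,0,9,0,0,0],[0,0,4,0,0,0],[0,0,2,0,0,0],[0,0,1,0,0,0],[0,0,0.5,0,0,0],[0,0,0,0,0,0],[0,0,0,0,0,0]]]';  python3 -c "
from h import *
go([.502,-.0355,.0535],down(-17.2))
"
```

```text
time_s: 10.07
tool_pos: [0.5024, -0.0372, 0.0565]
ee_rot: [[0.299, 0.954, 0.001], [0.954, -0.299, -0.0], [0.0, 0.001, -1.0]]
ft_force: [0.2, -0.5, -3.9]
opening: 0.147
gripper_force: 68.5
shift(now) [ 1.5 -0.9  3. ] shift(after turn) [ 1.5 -0.9  3. ] dist 3.5 turn [ 0.001 -0.    -0.004] maxturn rows 0.0
```

```bash
python3 -m inch '[[[0,0,1,0,0,0],[0,0,0.7,0,0,0],[0,0,0.5,0,0,0],[0,0,0,0,0,0]]]'; python3 -m inch '[[[0,0,0.5,0,0,0],[0,0,0.5,0,0,0],[0,0,0,0,0,0]]]'
```

```text
time_s: 10.4
tool_pos: [0.502, -0.0371, 0.0539]
ee_rot: [[0.299, 0.954, 0.0], [0.954, -0.299, 0.0], [0.0, 0.0, -1.0]]
ft_force: [-1.6, 0.5, -1.6]
opening: 0.149
gripper_force: 68.9
time_s: 10.65
tool_pos: [0.5019, -0.037, 0.0537]
ee_rot: [[0.299, 0.954, 0.0], [0.954, -0.299, 0.001], [0.001, 0.0, -1.0]]
ft_force: [-3.1, 0.5, 7.3]
opening: 0.151
gripper_force: 70.1
```

```bash
python3 -m inch '[[[0,0,-0.7,0,0,0],[0,0,0,0,0,0],[0,0,0,0,0,0],[0,0,0,0,0,0]]]' 0.5; python3 -m inch '[[[0,0,-8,0,0,0],[0,0,-20,0,0,0],[0,0,-35,0,0,0],[0,0,-30,0,0,0],[0,0,0,0,0,0]]]' 0.65;  python3 -c "
from h import *
go([.5435,.0863,.13],down(-78.7))
t=grab('top');s=grab('side');comp('pics/c6.png',[(s,285,200,100,90,4),(s,290,320,70,60,3)],0)
"
```

```text
time_s: 10.98
tool_pos: [0.5022, -0.0372, 0.0533]
ee_rot: [[0.299, 0.954, 0.001], [0.954, -0.299, -0.0], [-0.0, 0.001, -1.0]]
ft_force: [-0.2, 0.6, 0.4]
opening: 0.499
gripper_force: 0.0
time_s: 11.4
tool_pos: [0.5057, -0.0382, 0.1519]
ee_rot: [[0.3, 0.954, 0.012], [0.954, -0.3, -0.001], [0.003, 0.011, -1.0]]
ft_force: [0.9, -0.6, 0.1]
opening: 0.65
gripper_force: 0.0
shift(now) [130.   -1.5  22.2] shift(after turn) [  61.5 -114.6   21.9] dist 131.9 turn [ 0.009 -0.008  1.069] maxturn rows 8.6
```

View pics/c6.png

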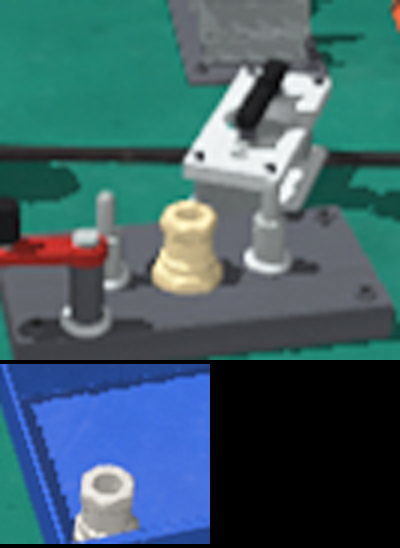

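```bash
python3 -c "
from h import *
s=grab('side');print(ray(s,(285+188/4,200+215/4),.057))
"
python3 -m inch '[[[32.5,0,0,0,0,0],[32.5,0,0,0,0,0],[32.5,0,0,0,0,0],[32.5,0,0,0,0,0],[0,0,0,0,0,0.119],[0,0,0,0,0,0.119],[0,0,0,0,0,0.119],[0,0,0,0,0,0.119],[0,0,0,0,0,0.119],[0,0,0,0,0,0.119],[0,0,0,0,0,0.119],[0,0,0,0,0,0.119]]]' >/dev/null;python3 -m inch '[[[0,0,0,0,0,0.119],[0,0,0,0,0,0],[0,0,0,0,0,0]]]';python3 -c "
from h import *
go([.5435,.0863,.032],down(-78.7))"
```

```text
[0.5447186  0.08943318 0.057     ]
time_s: 12.8
tool_pos: [0.5399, 0.087, 0.145]
ee_rot: [[0.98, 0.198, -0.003], [0.198, -0.98, -0.001], [-0.003, 0.001, -1.0]]
ft_force: [-0.4, -0.1, 0.5]
opening: 0.653
gripper_force: 0.0
shift(now) [  3.8   1.3 112.9] shift(after turn) [  3.4   1.3 113. ] dist 113.0 turn [0.001 0.003 0.002] maxturn rows 0.0
```

```bash
python3 -m inch '[[[3.5,1,30,0,0,0],[0,0,35,0,0,0],[0,0,30,0,0,0],[0,0,14,0,0,0],[0,0,6,0,0,0],[0,0,0,0,0,0],[0,0,0,0,0,0]]]' && python3 -m inch '[[[0,0,0,0,0,0],[0,0,0,0,0,0],[0,0,0,0,0,0],[0,0,0,0,0,0],[0,0,0,0,0,0],[0,0,0,0,0,0]]]' 0 35
```

```text
time_s: 13.38
tool_pos: [0.5449, 0.0862, 0.0317]
ee_rot: [[0.981, 0.195, 0.001], [0.195, -0.981, -0.0], [0.001, 0.0, -1.0]]
ft_force: [0.4, 1.0, -0.2]
opening: 0.652
gripper_force: 0.0
time_s: 13.88
tool_pos: [0.5454, 0.0866, 0.0329]
ee_rot: [[0.981, 0.195, 0.003], [0.195, -0.981, 0.0], [0.003, 0.0, -1.0]]
ft_force: [-0.9, 0.1, 6.6]
opening: 0.345
gripper_force: 34.7
```

```bash
python3 -m inch '[[[0,0,-3,0,0,0],[0,0,-5,0,0,0],[0,0,-8,0,0,0],[0,0,-14,0,0,0],[0,0,-25,0,0,0],[0,0,-25,0,0,0],[0,0,-10,0,0,0],[0,0,0,0,0,0]]]';python3 -c "
from h import *
go([.488,.308,.0225],down(-78.7))"
```

```text
time_s: 14.55
tool_pos: [0.5462, 0.0865, 0.124]
ee_rot: [[0.981, 0.195, 0.006], [0.195, -0.981, 0.001], [0.006, 0.0, -1.0]]
ft_force: [-0.1, -0.5, -1.3]
opening: 0.344
gripper_force: 34.5
shift(now) [ -14.5 -228.6  101.3] shift(after turn) [ -13.6 -228.6  101.5] dist 250.5 turn [ 0.    -0.006 -0.001] maxturn rows 0.0
```

```bash
python3 -m inch '[[[-1.8,-28.6,0,0,0,0],[-1.8,-28.6,0,0,0,0],[-1.8,-28.6,0,0,0,0],[-1.8,-28.6,0,0,0,0],[-1.8,-28.6,0,0,0,0],[-1.8,-28.6,0,0,0,0],[-1.8,-28.6,0,0,0,0],[-1.8,-28.6,0,0,0,0],[0,0,30,0,0,0],[0,0,30,0,0,0],[0,0,20,0,0,0],[0,0,10,0,0,0]]]' >/dev/null;python3 -m inch '[[[0,0,4,0,0,0],[0,0,0,0,0,0],[0,0,0,0,0,0]]]';python3 -c "
from h import *
go([.488,.308,.0225],down(-78.7));s=grab('side');comp('pics/c7.png',[(s,285,285,160,120,4)],0)"
```

```text
time_s: 15.8
tool_pos: [0.4865, 0.3081, 0.0279]
ee_rot: [[0.981, 0.194, 0.001], [0.194, -0.981, 0.0], [0.001, -0.0, -1.0]]
ft_force: [-0.4, 0.6, -1.1]
opening: 0.344
gripper_force: 34.6
shift(now) [1.4 0.3 5.4] shift(after turn) [1.4 0.4 5.4] dist 5.6 turn [-0.    -0.001 -0.002] maxturn rows 0.0
```

View pics/c7.png

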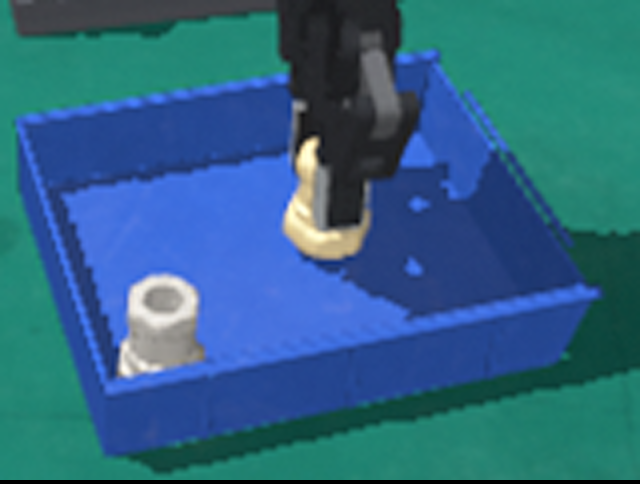

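```bash
python3 -m inch '[[[0,0,2,0,0,0],[0,0,1.5,0,0,0],[0,0,1,0,0,0],[0,0,0.5,0,0,0],[0,0,0,0,0,0]]]'; python3 -m inch '[[[0,0,0.5,0,0,0],[0,0,0.5,0,0,0],[0,0,0,0,0,0]]]'; python3 -m inch '[[[0,0,0.5,0,0,0],[0,0,0.5,0,0,0],[0,0,0,0,0,0]]]'
```

```text
time_s: 16.27
tool_pos: [0.4857, 0.3083, 0.0224]
ee_rot: [[0.981, 0.195, -0.0], [0.195, -0.981, 0.0], [-0.0, -0.0, -1.0]]
ft_force: [-0.1, -0.1, -1.0]
opening: 0.343
gripper_force: 34.6
time_s: 16.52
tool_pos: [0.4858, 0.3083, 0.0221]
ee_rot: [[0.981, 0.195, -0.0], [0.195, -0.981, 0.001], [-0.0, -0.001, -1.0]]
ft_force: [-2.0, 0.6, 4.0]
opening: 0.345
gripper_force: 35.4
time_s: 16.77
tool_pos: [0.4858, 0.3083, 0.0221]
ee_rot: [[0.981, 0.195, -0.0], [0.195, -0.981, 0.002], [-0.0, -0.002, -1.0]]
ft_force: [-3.4, -1.9, 10.4]
opening: 0.348
gripper_force: 36.2
```

```bash
python3 -m inch '[[[0,0,-0.7,0,0,0],[0,0,-0.7,0,0,0],[0,0,0,0,0,0]]]' >/dev/null; python3 -m inch '[[[0,0,0,0,0,0],[0,0,0,0,0,0],[0,0,0,0,0,0],[0,0,-15,0,0,0],[0,0,-35,0,0,0],[0,0,-35,0,0,0],[0,0,-35,0,0,0],[0,0,0,0,0,0]]]' 0.65; python3 -c "
from h import *
go([.502,-.037,.0535],down(-17.2))
s=grab('side');f=s['frame'];H=cv2.cvtColor(f,cv2.COLOR_RGB2HSV)
m=cv2.inRange(H,(12,60,120),(30,255,255))[285:400,300:440];n,l,q,c=cv2.connectedComponentsWithStats(m)
i=1+q[1:,4].argmax();print(q[i],c[i]+[300,285], [proj(s,[.486,.308,z]).round(0) for z in(.003,.046)])"
```

```text
time_s: 17.68
tool_pos: [0.4905, 0.309, 0.1483]
ee_rot: [[0.981, 0.194, 0.012], [0.194, -0.981, 0.005], [0.013, -0.003, -1.0]]
ft_force: [0.5, -0.5, 0.4]
opening: 0.655
gripper_force: 0.0
shift(now) [-57.1 342.   93. ] shift(after turn) [-327.1  113.3   94.8] dist 358.9 turn [ 0.004 -0.013 -1.075] maxturn rows 8.6
[ 57  37  20  30 387] [367.29715762 337.67700258] [array([366., 345.]), array([367., 326.])]
```

```bash
python3 -m inch '[[[-6.3,38,0,0,0,0],[-6.3,38,0,0,0,0],[-6.3,38,0,0,0,0],[-6.3,38,0,0,0,0],[-6.3,38,0,0,0,0],[-6.3,38,0,0,0,0],[-6.3,38,0,0,0,0],[-6.3,38,0,0,0,0],[-6.3,38,0,0,0,0],[0,0,0,0,0,-0.12],[0,0,0,0,0,-0.12],[0,0,0,0,0,-0.12]]]' 0.5 >/dev/null; python3 -m inch '[[[0,0,0,0,0,-0.12],[0,0,0,0,0,-0.12],[0,0,0,0,0,-0.12],[0,0,0,0,0,-0.12],[0,0,0,0,0,-0.12],[0,0,0,0,0,-0.12],[0,0,0,0,0,0],[0,0,0,0,0,0]]]'; python3 -c "
from h import *
go([.502,-.037,.0535],down(-17.2))"
```

```text
time_s: 19.4
tool_pos: [0.4961, -0.0382, 0.1409]
ee_rot: [[0.294, 0.956, -0.002], [0.956, -0.294, 0.0], [-0.0, -0.002, -1.0]]
ft_force: [-1.0, 0.6, 0.2]
opening: 0.503
gripper_force: 0.0
shift(now) [ 2.9  5.4 87.4] shift(after turn) [ 2.9  5.2 87.4] dist 87.6 turn [-0.002  0.     0.002] maxturn rows 0.0
```

```bash
python3 -m inch '[[[3,5.3,20,0,0,0],[0,0,25,0,0,0],[0,0,20,0,0,0],[0,0,13,0,0,0],[0,0,6,0,0,0],[0,0,2,0,0,0],[0,0,0,0,0,0]]]' >/dev/null&& python3 -m inch '[[[0,0,0,0,0,0],[0,0,0,0,0,0],[0,0,0,0,0,0],[0,0,0,0,0,0],[0,0,0,0,0,0]]]' 0 90;python3 -m inch '[[[0,0,-2,0,0,0],[0,0,-5,0,0,0],[0,0,-15,0,0,0],[0,0,-30,0,0,0],[0,0,-35,0,0,0],[0,0,-35,0,0,0],[0,0,-30,0,0,0],[0,0,0,0,0,0]]]'; python3 -c "
from h import *
st()
p,R=filed_pose(-15,150,-1);print(p,R.round(3).tolist());go(p,R);go([.48,-.1,.25],down(5.6))"
```

```text
time_s: 20.4
tool_pos: [0.5028, -0.0369, 0.0568]
ee_rot: [[0.291, 0.957, 0.001], [0.957, -0.291, 0.0], [0.001, 0.001, -1.0]]
ft_force: [-1.4, 1.0, 6.4]
opening: 0.143
gripper_force: 88.6
time_s: 21.07
tool_pos: [0.5063, -0.0379, 0.2136]
ee_rot: [[0.291, 0.957, 0.013], [0.957, -0.291, -0.001], [0.003, 0.012, -1.0]]
ft_force: [0.9, -0.5, -3.9]
opening: 0.14
gripper_force: 88.5
t 21.07 p [ 0.5063 -0.0379  0.2136] q [-0.29  0.44  0.46  1.87 -0.25  0.87 -0.  ] F [ 0.9 -0.5 -3.9] op 0.14017904899477382 88.45518708229065 
R [[0.291, 0.957, 0.013], [0.957, -0.291, -0.001], [0.003, 0.012, -1.0]]
[ 0.49993083 -0.25603006  0.1680842 ] [[-0.033, 0.995, 0.092], [0.34, 0.098, -0.935], [-0.94, 0.0, -0.342]]
shift(now) [-210.6   56.9   45.5] shift(after turn) [-31.3 -27.6 218.9] dist 222.9 turn [-0.229 -1.206 -0.351] maxturn rows 10.2
shift(now) [-66.9  -6.6 -36.7] shift(after turn) [-59.2 -32.2 -36.4] dist 76.6 turn [ 0.013 -0.001 -0.393] maxturn rows 3.1
```

```bash
python3 -m inch '[[[0,0,0,0,0,0]]]' >/dev/null; python3 -c "
from h import *
p,R=filed_pose(-90,185,-1);print(p);go(p,R);st()"
```

```text
[ 0.49422162 -0.19780304  0.22662495]
shift(now) [-156.5   38.3  -17.7] shift(after turn) [-71.  -24.6 143.6] dist 162.1 turn [-0.237 -1.206 -0.344] maxturn rows 10.2
t 21.15 p [ 0.5031 -0.0369  0.209 ] q [-0.29  0.44  0.46  1.88 -0.25  0.87  0.  ] F [-0.3  0.3 -4.6] op 0.14156485479255723 88.45006227493286 
R [[0.29, 0.957, 0.003], [0.957, -0.29, 0.0], [0.001, 0.003, -1.0]]
```

```bash
python3 -m inch '[[[0,0,0,-0.0215,-0.1096,-0.0313],[0,0,0,-0.0215,-0.1096,-0.0313],[0,0,0,-0.0215,-0.1096,-0.0313],[0,0,0,-0.0215,-0.1096,-0.0313],[0,0,0,-0.0215,-0.1096,-0.0313],[0,0,0,-0.0215,-0.1096,-0.0313],[0,0,0,-0.0215,-0.1096,-0.0313],[0,0,0,-0.0215,-0.1096,-0.0313],[0,0,0,-0.0215,-0.1096,-0.0313],[0,0,0,-0.0215,-0.1096,-0.0313],[0,0,0,-0.0215,-0.1096,-0.0313],[0,0,0,0,0,0]]]' >/dev/null;  python3 -c "
from h import *
p,R=filed_pose(-90,185,-1);print(p);go(p,R);st()"
```

```text
[ 0.49422162 -0.19780304  0.22662495]
shift(now) [-81.1 -25.  144.7] shift(after turn) [-82.  -23.1 144.5] dist 167.8 turn [0.002 0.003 0.02 ] maxturn rows 0.2
t 22.15 p [ 0.5012 -0.0325  0.199 ] q [-1.07  1.01  0.93  1.97  0.58  0.87 -0.67] F [-1.   1.6 -6.4] op 0.13781313110895899 88.77987027168274 
R [[-0.053, 0.994, 0.094], [0.336, 0.107, -0.936], [-0.941, -0.018, -0.339]]
```

```bash
python3 -m inch '[[[-16.4,-4.6,29,0,0,0.02],[-16.4,-4.6,29,0,0,0],[-16.4,-4.6,29,0,0,0],[-16.4,-4.6,29,0,0,0],[-16.4,-4.6,29,0,0,0],[0,0,0,0,0,0],[0,0,0,0,0,0],[0,0,0,0,0,0]]]' >/dev/null;  python3 -c "
from h import *
p,R=filed_pose(-12.5,125,-1);print(p);go(p,R);st()
s=grab('side');t=grab('top');comp('pics/c8.png',[(s,300,100,100,130,3),(t,370,210,120,70,2.5)],0)"
```

```text
[ 0.49932569 -0.24985838  0.14373683]
shift(now) [68.1 -0.9 75.5] shift(after turn) [68.5  0.2 75.2] dist 101.7 turn [-0.001 -0.005 -0.018] maxturn rows 0.1
t 22.82 p [ 0.4945 -0.2029  0.2338] q [-0.86  1.    1.12  2.13  0.83  0.49 -0.73] F [ 0.5  1.1 -5. ] op 0.13584765334320315 88.94095659255981 
R [[-0.016, 0.996, 0.09], [0.347, 0.09, -0.934], [-0.938, 0.016, -0.347]]
```

View pics/c8.png

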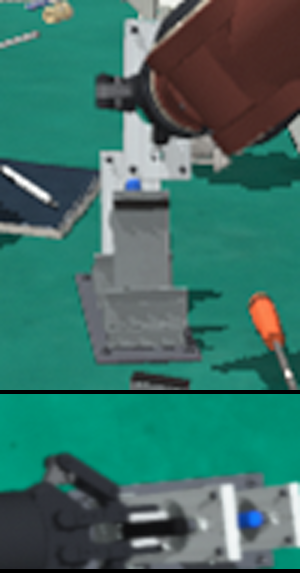

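```bash
python3 -c "
from h import *
t=grab('top');s=bot.read_state();R=np.array(s['ee_rot']);p=np.array(s['tool_pos'])
for w in(-28,28): print('pred',proj(t,p+R@np.array([-65,w,11.8])/1e3).round(1))
g=cv2.cvtColor(t['frame'],cv2.COLOR_RGB2GRAY);m=(g[225:300,440:485]>215).astype(np.uint8);n,l,q,c=cv2.connectedComponentsWithStats(m)
for i in range(1,n):
  if q[i,4]>10: print(q[i][:4]+[440,225,0,0],c[i]+[440,225],cv2.minAreaRect((np.argwhere(l==i)[:,::-1]+[440,225]).astype(np.float32)))
pp,_=filed_pose(-12.5,125,-1);go(pp,_)
"
```

```text
pred [462.9 275.2]
pred [459.7 245.3]
[459 246   7  30] [461.62601626 260.63414634] ((461.62249755859375, 260.5360107421875), (29.248607635498047, 4.171600341796875), 84.5596694946289)
shift(now) [67.9 -2.  76.6] shift(after turn) [68.2 -0.8 76.4] dist 102.4 turn [ 0.001 -0.003 -0.016] maxturn rows 0.1
```

```bash
python3 -m inch '[[[0,0,19,0,-0.003,-0.016],[0,-0.4,19,0,0,0],[0,-0.4,19,0,0,0],[0,0,19,0,0,0],[14,0,0,0,0,0],[20,0,0,0,0,0],[20,0,0,0,0,0],[14,0,0,0,0,0],[0,0,0,0,0,0],[0,0,0,0,0,0]]]';  python3 -c "
from h import *
p,R=filed_pose(-12.5,90,-1);go(p,R);st()
t=grab('top');s=bot.read_state();R=np.array(s['ee_rot']);p=np.array(s['tool_pos'])
s=grab('side');comp('pics/c9.png',[(s,310,130,70,110,4),(t,390,220,120,60,1.5)],0)
print('side pred bottom corners', [proj(s,p+R@np.array([65,w,6.8])/1e3).round(1) for w in (-28,28)])"
```

```text
time_s: 23.8
tool_pos: [0.4994, -0.2499, 0.1444]
ee_rot: [[-0.035, 0.995, 0.093], [0.338, 0.099, -0.936], [-0.941, -0.002, -0.34]]
ft_force: [-0.3, -0.5, -3.9]
opening: 0.138
gripper_force: 89.0
shift(now) [35.6 -0.   0.1] shift(after turn) [35.6 -0.1  0.2] dist 35.6 turn [0.001 0.002 0.002] maxturn rows 0.0
t 23.8 p [ 0.4994 -0.2499  0.1444] q [-0.76  1.26  1.14  2.15  0.88  0.23 -0.9 ] F [-0.3 -0.5 -3.9] op 0.13836624820376636 88.99207949638367 
R [[-0.035, 0.995, 0.093], [0.338, 0.099, -0.936], [-0.941, -0.002, -0.34]]
side pred bottom corners [array([358.8, 184.5]), array([338.4, 184.9])]
```

View pics/c9.png

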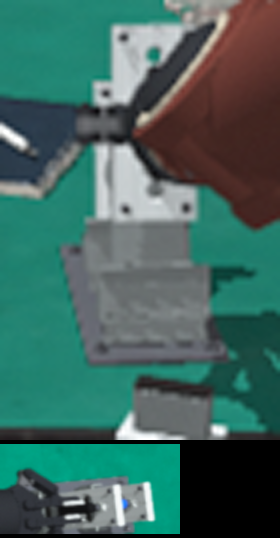

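```bash
python3 -m inch '[[[5,0,0,0,0,0],[6,0,0,0,0,0],[6,0,0,0,0,0],[6,0,0,0,0,0],[0,0,0,0,0,0]]]';  python3 -c "
from h import *
p,R=filed_pose(-12.5,65,-1);go(p,R);st()
s=grab('side')
print([proj(s,filed_pose(-15,34,-1)[0]+np.array([.995,.098,0])*w).round(1) for w in(-.0345,.0345)])"
```

```text
time_s: 24.32
tool_pos: [0.498, -0.2422, 0.1214]
ee_rot: [[-0.035, 0.995, 0.092], [0.34, 0.098, -0.935], [-0.94, -0.002, -0.341]]
ft_force: [-0.2, 0.1, -3.9]
opening: 0.142
gripper_force: 89.0
shift(now) [36.3  0.6 -0.4] shift(after turn) [36.3  0.5 -0.4] dist 36.3 turn [-0.     0.001  0.002] maxturn rows 0.0
t 24.32 p [ 0.498  -0.2422  0.1214] q [-0.77  1.3   1.12  2.15  0.86  0.22 -0.93] F [-0.2  0.1 -3.9] op 0.14181727021603716 88.99274468421936 
R [[-0.035, 0.995, 0.092], [0.34, 0.098, -0.935], [-0.94, -0.002, -0.341]]
[array([361.7, 195. ]), array([336.4, 195.6])]
```

```bash
python3 -m inch '[[[5,0,0,0,0,0],[5,0,0,0,0,0],[5,0,0,0,0,0],[5,0,0,0,0,0],[0,0,0,0,0,0]]]';  python3 -m inch '[[[4,0,0,0,0,0],[4,0,0,0,0,0],[3,0,0,0,0,0],[0,0,0,0,0,0],[0,0,0,0,0,0]]]';python3 -c "
from h import *
p,R=filed_pose(-12.5,65,-1);go(p,R);st()"
```

```text
time_s: 24.78
tool_pos: [0.4973, -0.2356, 0.1029]
ee_rot: [[-0.035, 0.995, 0.091], [0.339, 0.098, -0.936], [-0.94, -0.001, -0.341]]
ft_force: [0.4, -1.0, -4.4]
opening: 0.135
gripper_force: 89.0
time_s: 25.2
tool_pos: [0.4967, -0.2326, 0.0941]
ee_rot: [[-0.033, 0.995, 0.09], [0.338, 0.096, -0.936], [-0.941, -0.0, -0.339]]
ft_force: [-0.8, 0.6, -3.4]
opening: 0.142
gripper_force: 89.0
shift(now) [ 7.4  0.9 -0.6] shift(after turn) [ 7.4  0.9 -0.6] dist 7.5 turn [-0.001  0.003 -0.   ] maxturn rows 0.0
t 25.2 p [ 0.4967 -0.2326  0.0941] q [-0.78  1.35  1.08  2.14  0.83  0.23 -0.96] F [-0.8  0.6 -3.4] op 0.14232230216068312 88.99160385131836 
R [[-0.033, 0.995, 0.09], [0.338, 0.096, -0.936], [-0.941, -0.0, -0.339]]
```

```bash
python3 -m inch '[[[2,0.5,0,0,0,0],[2,0,0,0,0,0],[1,0,0,0,0,0],[0,0,0,0,0,0],[0,0,0,0,0,0]]]';  python3 -m inch '[[[1,0,0,0,0,0],[1,0,0,0,0,0],[0,0,0,0,0,0]]]';python3 -c "
from h import *
p,R=filed_pose(-12.5,65,-1);go(p,R)"
```

```text
time_s: 25.62
tool_pos: [0.4967, -0.232, 0.0922]
ee_rot: [[-0.03, 0.996, 0.089], [0.333, 0.094, -0.938], [-0.942, 0.002, -0.335]]
ft_force: [0.8, -0.4, 5.6]
opening: 0.135
gripper_force: 89.2
time_s: 25.87
tool_pos: [0.4967, -0.232, 0.0921]
ee_rot: [[-0.028, 0.996, 0.088], [0.33, 0.093, -0.939], [-0.943, 0.003, -0.331]]
ft_force: [1.2, -0.2, 8.4]
opening: 0.142
gripper_force: 89.5
shift(now) [ 5.3  0.9 -0.8] shift(after turn) [ 5.3  0.9 -0.7] dist 5.4 turn [-0.004  0.011 -0.004] maxturn rows 0.1
```

```bash
python3 - <<'E'
from h import *
s=grab('side');t=grab('top');b=bot.read_state();p=np.array(b['tool_pos']);R=np.array(b['ee_rot'])
p0=np.array([.4994,-.2499,.1444]);R0=np.array([[-0.035,0.995,0.093],[0.338,0.099,-0.936],[-0.941,-0.002,-0.34]])
for nm,a,Q in(("c9",p0,R0),("now",p,R)):
  print(nm,"top edge front/back",[proj(s,a+Q@np.array([-65,w,d])/1e3).round(1).tolist() for d in(6.8,16.8) for w in(-28,0,28)],"bot",proj(s,a+Q@np.array([65,0,6.8])/1e3).round(1))
old=cv2.resize(cv2.imread('pics/c9.png')[:440],None,fx=.25,fy=.25,interpolation=cv2.INTER_AREA)
hsv=cv2.cvtColor(old,cv2.COLOR_BGR2HSV)
for x in(30,34,38,42):print("c9 col",x+310,[(y+130,int(hsv[y,x,1]),int(hsv[y,x,2])) for y in range(2,14)][::1])
H=cv2.cvtColor(s['frame'],cv2.COLOR_RGB2HSV)
for x in(340,344,348,352):print("now col",x,[(y,int(H[y,x,1]),int(H[y,x,2])) for y in range(142,170)])
E
```

```text
c9 top edge front/back [[358.5, 136.2], [348.1, 136.3], [337.7, 136.4], [357.9, 136.4], [347.6, 136.5], [337.3, 136.7]] bot [348.5 185.3]
now top edge front/back [[359.1, 157.2], [348.8, 157.3], [338.4, 157.4], [358.5, 157.3], [348.3, 157.4], [338.0, 157.5]] bot [348.8 205.5]
c9 col 340 [(132, 191, 136), (133, 192, 134), (134, 197, 133), (135, 164, 140), (136, 46, 171), (137, 7, 186), (138, 11, 138), (139, 17, 88), (140, 10, 148), (141, 11, 194), (142, 11, 201), (143, 11, 207)]
c9 col 344 [(132, 190, 138), (133, 193, 136), (134, 199, 133), (135, 165, 141), (136, 44, 175), (137, 8, 200), (138, 9, 200), (139, 10, 204), (140, 10, 203), (141, 9, 198), (142, 9, 194), (143, 8, 188)]
c9 col 348 [(132, 186, 136), (133, 191, 136), (134, 195, 135), (135, 124, 150), (136, 41, 176), (137, 9, 196), (138, 8, 202), (139, 9, 202), (140, 8, 198), (141, 30, 164), (142, 150, 126), (143, 222, 125)]
c9 col 352 [(132, 50, 137), (133, 190, 133), (134, 200, 135), (135, 124, 152), (136, 35, 187), (137, 9, 208), (138, 9, 206), (139, 10, 207), (140, 11, 209), (141, 11, 210), (142, 11, 186), (143, 14, 127)]
now
[... 1130 characters left out ...]
4, 11, 208), (155, 10, 207), (156, 10, 206), (157, 11, 206), (158, 11, 192), (159, 11, 190), (160, 10, 204), (161, 9, 204), (162, 9, 192), (163, 12, 152), (164, 13, 117), (165, 12, 109), (166, 7, 104), (167, 10, 127), (168, 9, 110), (169, 15, 35)]
now col 352 [(142, 12, 225), (143, 13, 178), (144, 14, 151), (145, 14, 151), (146, 15, 152), (147, 15, 149), (148, 15, 140), (149, 12, 131), (150, 4, 173), (151, 9, 207), (152, 8, 191), (153, 10, 184), (154, 8, 186), (155, 7, 183), (156, 8, 181), (157, 9, 191), (158, 10, 205), (159, 11, 206), (160, 11, 206), (161, 10, 206), (162, 11, 207), (163, 10, 207), (164, 10, 207), (165, 11, 207), (166, 11, 207), (167, 10, 204), (168, 11, 159), (169, 13, 81)]
```

```bash
python3 - <<'E'
from h import *
s=grab('side');t=grab('top');b=bot.read_state();p=np.array(b['tool_pos']);R=np.array(b['ee_rot'])
print("torque",np.round(b['ft_torque'],2),b['ft_force'])
p0=np.array([.4994,-.2499,.1444]);R0=np.array([[-0.035,0.995,0.093],[0.338,0.099,-0.936],[-0.941,-0.002,-0.34]])
for nm,a,Q in(("c9",p0,R0),("now",p,R)):
  print(nm,"hole",proj(s,a+Q@np.array([-45,0,7.5])/1e3).round(1),"top strip",proj(t,a+Q@np.array([-65,0,11.8])/1e3).round(1))
print("filed strip",proj(t,filed_pose(4,130,-1)[0]).round(1), "rear", proj(t,filed_pose(4,130,-1)[0]+.085*np.array([.0976,-.9952,0])).round(1))
g=cv2.cvtColor(t['frame'],cv2.COLOR_RGB2GRAY);m=(g[235:290,440:500]>215).astype(np.uint8);n,l,q,c=cv2.connectedComponentsWithStats(m)
for i in range(1,n):
  if q[i,4]>10: print("strip",c[i]+[440,235],q[i])
gs=cv2.cvtColor(s['frame'],cv2.COLOR_RGB2GRAY);print(gs[146:172,336:364:1])
old=cv2.resize(cv2.imread('pics/c9.png',0)[:440],None,fx=.25,fy=.25,interpolation=cv2.INTER_AREA);print("c9");print(old[8:22,28:52])
E
```

```text
torque [-0.67 -0.19  0.23] [ 0.96633972 -0.51706646  8.97695615]
c9 hole [348.1 144. ] top strip [468.7 260. ]
now hole [348.8 164.9] top strip [451.4 262.6]
filed strip [451.5 262. ] rear [489.3 258.6]
strip [488.72413793 257.70114943] [46 11  6 25 87]
strip [451.68 262.81] [  9  16   6  25 100]
[[101 103 104 103 103 103 102 102 102 102 102 102 102  99 134 147 149 148
  149 158 170 164 159 157 157 146 158 159]
 [102 103 102 103 103 102 101 102 101 102 101 103 101 105 133 144 147 146
  145 145 153 162 167 164 162 149 151 150]
 [101 101 103 102 103 101 102 101 101 100  98  98  98 103 125 136 137 140
  139 128 135 167 174 168 157 147 140 137]
 [ 99 100  99  98  99  99  98  97 105 110 110 108 108 107 117 125 129 128
  125 116 122 165 190 182 156 138 135 134]
 [161 167 164 161 151 146 147 145 160 170 171 161 156 154 161 166 172 134
  105 136 140 158 200 197 153 126 125 128]
 [187 194 201 203 194 191 193 180 192 203 206 199 194 176 173 186 203 148
  104 198 197 189 209 185 128 102 104 112]
 [123 157 192 200 200 203 204 190 192 200 203 205 206 168 116 123 188 139
  140 210 202 204 215 183 
[... 2958 characters left out ...]
03 204 204 187 182 187 197 188 160 125 127 143  98  52  55  59  57
   54  85 155 179 128  82]
 [183 204 204 205 194 180 191 203 193 157 108 109  88  54  54  58  57  53
   60 146 183 139  91  84]
 [183 203 204 205 202 189 189 201 164  86  44  50  52  52  56  58  53  54
  109 173 152  99  84  80]
 [183 203 204 205 203 198 194 194 136  59  44  50  52  55  57  54  52 103
  168 156 106  85  81  70]
 [181 203 204 206 203 200 202 175 108  55  49  53  54  55  55  49  83 158
  174 123  85  80  70  63]
 [191 204 204 206 204 202 184 130  70  50  52  52  54  54  47  55 138 170
  131  90  80  70  61  60]
 [199 204 204 207 206 191 137  72  47  48  52  54  53  47  53 122 160 135
   96  80  71  62  60  60]]
```

```bash
python3 -m inch '[[[-3,0,0,0,0,0],[-3,0,0,0,0,0],[0,0,0,0,0,0],[0,0,0,0,0,0],[0,0,0,0,0,0]]]' ;python3 - <<'E'
from h import *
b=bot.read_state();print(np.round(b['ft_torque'],3),np.round(b['ft_force'],2));go(*filed_pose(-12.5,65,-1))
t=grab('top')
print("lip pred",proj(t,filed_pose(-13,34,-1)[0]).round(1),"toprib pred",proj(t,filed_pose(9,109,-1)[0]).round(1),"lowrib",proj(t,filed_pose(9,11,-1)[0]).round(1))
E
```

```text
time_s: 26.48
tool_pos: [0.4971, -0.232, 0.0925]
ee_rot: [[-0.033, 0.995, 0.09], [0.339, 0.096, -0.936], [-0.94, -0.0, -0.341]]
ft_force: [-0.1, -0.4, -1.9]
opening: 0.139
gripper_force: 89.1
[ 1.239  0.128 -0.012] [-0.11 -0.44 -1.92]
shift(now) [ 5.7  0.5 -0.6] shift(after turn) [ 5.7  0.5 -0.6] dist 5.7 turn [-0.001  0.001  0.   ] maxturn rows 0.0
lip pred [419.4 265.4] toprib pred [447.2 262.5] lowrib [421.4 265.4]
```

```bash
python3 -m inch '[[[-3,0,0,0,0,0],[0,0,0,0,0,0],[0,0,0,0,0,0],[0,0,0,0,0,0]]]' ;python3 - <<'E'
from h import *
b=bot.read_state();print(np.round(b['ft_torque'],3),np.round(b['ft_force'],2));go(*filed_pose(-12.5,65,-1))
E
```

```text
time_s: 26.87
tool_pos: [0.4974, -0.2329, 0.0953]
ee_rot: [[-0.033, 0.995, 0.091], [0.339, 0.097, -0.936], [-0.94, -0.0, -0.341]]
ft_force: [0.3, -0.2, -3.5]
opening: 0.137
gripper_force: 89.1
[ 1.884  0.194 -0.026] [ 0.29 -0.23 -3.51]
shift(now) [ 8.6  0.3 -0.5] shift(after turn) [ 8.6  0.3 -0.5] dist 8.6 turn [-0.001  0.001 -0.   ] maxturn rows 0.0
```

```bash
python3 - <<'E'
from h import *
o=cv2.imread('pics/side0.png',0);print("side0 cols 330..366");print(o[190:219,330:367])
t=cv2.imread('pics/top0.png',0);print("top0 rows 248..284 cols 404..428");print(t[246:286,402:430])
E
```

```text
side0 cols 330..366
[[106 122 122 ...  97  96  96]
 [101 122 128 ...  96  95  94]
 [ 92 120 127 ...  94  94  94]
 ...
 [ 87 102 110 ...  77  93  74]
 [ 96 107 109 ...  80 102  82]
 [100  99 103 ... 110 108  96]]
top0 rows 248..284 cols 404..428
[[ 95  96  95 ... 101 101 101]
 [102 105 102 ... 103 104 103]
 [113 117 113 ... 105 104 104]
 ...
 [102 103 100 ...  52  53  54]
 [100 102 101 ...  50  49  53]
 [ 95  96  94 ...  49  49  50]]
```

```bash
python3 - <<'E'
import cv2,numpy as np,sys
np.set_printoptions(threshold=10**6,linewidth=250)
o=cv2.imread('pics/side0.png',0);print("side0 cols 330..366");print(o[188:217,330:367])
t=cv2.imread('pics/top0.png',0);print("top0");print(t[246:286,404:430])
E
```

```text
side0 cols 330..366
[[ 94 105 107 104 104 103 104 110 122 127 127 125 126 126 127 127 126 126 125 124 124 124 124 124 124 125 109 102  99  99  98  98  98  99  99  99  99]
 [ 95 112 114 107 108 109 109 113 124 129 127 126 126 127 126 125 125 125 126 124 123 123 123 123 125 126 109 100  97  97  97  98  97  98  98  96  97]
 [106 122 122 118 112 108 109 111 124 128 127 125 125 126 126 126 124 123 124 124 123 123 123 123 124 126 109 101  95  95  96  97  97  97  97  96  96]
 [101 122 128 126 120 111 107 110 123 128 126 125 125 126 126 127 124 123 123 123 122 123 123 124 124 127 110 100  95  94  93  94  94  95  96  95  94]
 [ 92 120 127 125 125 114 107 110 122 128 127 126 126 127 126 127 126 124 123 124 123 125 124 124 125 125 110 100  94  94  94  93  95  94  94  94  94]
 [ 98 116 125 123 122 117 108 110 123 128 128 127 127 128 128 127 126 125 124 123 124 126 126 124 125 125 110  99  95  94  94  95  94  95  94  95  94]
 [106 114 126 125 121 122 117 113 124 129 127 127 129 128 128 127 127 124 123 123 124 126 126 124 124 125 113  99  94  95  94  94  95  97  96  95  94]
 [105 113 125 124 122 1
[... 6885 characters left out ...]
  65  67  87 135 149 141 135 121 107 105 103  82  61  62]
 [101  98  94  90  84  76  72  73  82  81  72  64  64  65  83 126 144 143 137 126 116 107  98  78  60  61]
 [100  93  80  72  77  74  64  64  70  70  65  61  61  61  67  85  97  97  91  83  78  73  68  61  55  56]
 [100  89  70  62  71  68  59  57  58  59  57  55  56  55  56  59  70  79  71  59  55  55  55  54  53  54]
 [100  88  75  72  74  68  58  56  55  55  54  54  54  54  53  58  74  83  73  58  53  53  53  52  53  54]
 [101  95  84  79  82  72  60  56  54  53  54  52  52  53  53  56  65  73  70  59  52  49  49  50  49  53]
 [ 94  93  91  89  87  74  62  57  55  53  51  49  49  49  48  50  55  63  64  57  52  48  48  49  49  50]]
```

```bash
python3 -m inch '[[[0,0,1.5,0,0,0],[0,0,1.5,0,0,0],[2,0,0,0,0,0],[2,0,0,0,0,0],[0,0,0,0,0,0],[0,0,0,0,0,0]]]' |grep -E "pos|force" ;python3 -m inch '[[[1.5,0,0,0,0,0],[1.5,0,0,0,0,0],[0,0,0,0,0,0],[0,0,0,0,0,0]]]'|grep -E "pos|force";python3 - <<'E'
from h import *
b=bot.read_state();print(np.round(b['ft_torque'],3),np.round(b['ft_force'],2));go(*filed_pose(-12.5,65,-1))
E
```

```text
tool_pos: [0.4973, -0.2349, 0.0915]
ft_force: [-0.7, -1.5, -2.7]
gripper_force: 89.1
tool_pos: [0.497, -0.2348, 0.0911]
ft_force: [1.9, -1.6, 5.1]
gripper_force: 89.2
[-0.068 -0.125  0.267] [ 1.89 -1.6   5.09]
shift(now) [ 5.4  0.8 -3.8] shift(after turn) [ 5.4  0.8 -3.7] dist 6.6 turn [-0.003  0.008 -0.003] maxturn rows 0.1
```

```bash
python3 - <<'E'
from h import *
t=grab('top');s=grab('side');b=bot.read_state();p=np.array(b['tool_pos']);R=np.array(b['ee_rot'])
u=np.array([.0976,-.9952,0])
print("rear pred",proj(t,filed_pose(4,130,-1)[0]+.085*u),"H1",proj(t,p+R@np.array([-65,0,11.8])/1e3),"H2",proj(t,p+R@np.array([-59.6,0,11.8])/1e3))
g=cv2.cvtColor(t['frame'],cv2.COLOR_RGB2GRAY).astype(float)
for x0,x1 in((446,460),(482,496)):
  w=np.clip(g[240:290,x0:x1]-185,0,None);Y,X=np.mgrid[240:290,x0:x1];print("strip",(w*X).sum()/w.sum(),(w*Y).sum()/w.sum(),w.sum())
# side: rear plate top edge & front plate top edge rows
print("side rear top edge pred",[proj(s,filed_pose(9,130,-1)[0]+.085*u+np.array([.995,.098,0])*w).round(1) for w in(-.028,.028)],"front filed hole",proj(s,filed_pose(-1,110,-1)[0]).round(1),"rear hole",proj(s,filed_pose(-1,110,-1)[0]+.085*u).round(1),"H1 hole",proj(s,p+R@np.array([-45,0,6.8])/1e3).round(1), "H2", proj(s,p+R@np.array([-39.6,0,6.8])/1e3).round(1))
np.set_printoptions(threshold=10**6,linewidth=250)
print(cv2.cvtColor(s['frame'],cv2.COLOR_RGB2GRAY)[146:172,336:358])
print("rear hole side0");print(cv2.imread('pics/side0.png',0)[146:172,330:360])
E
```

```text
rear pred [489.33843147 258.58546168] H1 [452.64262744 262.35833353] H2 [451.04721296 262.52412474]
strip 452.8241969273743 262.6525837988827 5728.0
strip 488.75742767787335 257.9564112587959 5116.0
side rear top edge pred [array([353.2, 149.6]), array([334. , 149.8])] front filed hole [348.1 166.9] rear hole [344.1 156.6] H1 hole [348.6 164.9] H2 [348.6 166.9]
[[102 102 103 104 103 103 102 101 100 102 101 102 102  99 134 146 148 148 148 158 169 165]
 [101 104 102 104 103 103 101 101 101 102 101 101 101 106 134 143 146 146 145 144 153 163]
 [101 101 102 101 103 102 101 101 100 100  98  98  98 103 126 136 137 139 139 129 135 168]
 [ 99  99  99  99  99  98  98  97 105 109 109 109 108 107 118 125 129 127 126 117 122 165]
 [161 166 163 162 152 146 147 145 160 169 170 162 155 155 161 167 171 134 104 137 139 159]
 [187 194 201 203 194 191 193 180 191 204 207 198 194 176 172 186 203 147 104 197 198 190]
 [122 156 193 200 199 202 204 190 192 200 202 204 207 169 116 123 187 139 140 210 202 205]
 [ 50 129 187 200 200 201 203 198 196 199 202 203 205 171  96  82 180 129 133 175 169 182]
 [151 15
[... 4145 characters left out ...]
 95  85  78  73  76  79  79  82  83  84  83  84  83  82  71  65  63  84  92  95  96]
 [ 84  87  93 133 189 205 211 143  43  26  30  31  30  31  31  30  29  28  30  31  30  31  28  26  28  27  64  87  93  93]
 [ 73  89  92 123 187 206 212 150  56  29  31  31  30  32  33  31  32  28  29  31  31  32  30  30  28  27  63  88  94  95]
 [ 89  96  92 123 187 207 204 148  74  52  52  53  53  52  50  49  48  48  49  47  48  59  63  63  63  65  83  93  96  97]
 [ 97  97  91 123 188 208 183 136 100  92  92  93  91  90  91  90  90  90  90  88  89  96 100  98  98 103 104  95  95  95]
 [ 98  95  93 123 189 209 166 128 115 110 112 112 113 110 109 111 111 111 110 110 110 110 111 109 109 114 107  94  93  95]]
```

```bash
python3 -m inch '[[[-4,0,-1,0,0,0],[-3,0,-1,0,0,0],[0,1.5,0,0,0,0],[0,1.3,0,0,0,0],[2,0,0,0,0,0],[2,0,0,0,0,0],[0,0,0,0,0,0],[0,0,0,0,0,0]]]' |grep -E "pos|force" ;python3 -m inch '[[[2,0,0,0,0,0],[2,0,0,0,0,0],[0,0,0,0,0,0],[0,0,0,0,0,0]]]'|grep -E "pos|force";python3 - <<'E'
from h import *
go(*filed_pose(-12.5,65,-1))
E
```

```text
tool_pos: [0.5003, -0.2326, 0.0922]
ft_force: [0.8, -0.3, -1.7]
gripper_force: 89.2
tool_pos: [0.5001, -0.2325, 0.0919]
ft_force: [2.5, 0.3, 5.4]
gripper_force: 89.6
shift(now) [ 5.4 -2.5 -1.7] shift(after turn) [ 5.4 -2.4 -1.6] dist 6.1 turn [-0.003  0.01  -0.004] maxturn rows 0.1
```

```bash
python3 -m inch '[[[-5,0,0,0,0,0],[-3,0,0,0,0,0],[0,-1,-2.5,0,0,0],[0,0,-2.5,0,0,0],[3,0,0,0,0,0],[2,0,0,0,0,0],[0,0,0,0,0,0],[0,0,0,0,0,0]]]' |grep -E "pos|force" ;python3 -m inch '[[[2,0,0,0,0,0],[2,0,0,0,0,0],[0,0,0,0,0,0],[0,0,0,0,0,0]]]'|grep -E "pos|force";python3 - <<'E'
from h import *
go(*filed_pose(-12.5,65,-1))
E
```

```text
tool_pos: [0.4986, -0.2274, 0.0921]
ft_force: [0.3, 0.5, -4.2]
gripper_force: 89.0
tool_pos: [0.4983, -0.2269, 0.0904]
ft_force: [0.9, -0.3, 1.0]
gripper_force: 89.2
shift(now) [ 2.  -1.2  3.3] shift(after turn) [ 2.  -1.2  3.3] dist 4.1 turn [-0.002  0.005 -0.002] maxturn rows 0.0
```

```bash
python3 -m inch '[[[2,0,0,0,0,0],[1,0,0,0,0,0],[0,0,0,0,0,0],[0,0,0,0,0,0]]]'|grep -E "pos|force";python3 - <<'E'
from h import *
go(*filed_pose(-12.5,65,-1))
t=grab('top');s=grab('side');b=bot.read_state();p=np.array(b['tool_pos']);R=np.array(b['ee_rot'])
print("H1 strip",proj(t,p+R@np.array([-65,0,11.8])/1e3),"H1 hole",proj(s,p+R@np.array([-45,0,6.8])/1e3).round(1),"filed hole",proj(s,filed_pose(-6,110,-1)[0]).round(1))
g=cv2.cvtColor(t['frame'],cv2.COLOR_RGB2GRAY).astype(float)
w=np.clip(g[240:290,444:460]-185,0,None);Y,X=np.mgrid[240:290,444:460];print("strip",(w*X).sum()/w.sum(),(w*Y).sum()/w.sum(),w.sum())
np.set_printoptions(threshold=10**6,linewidth=250)
print(cv2.cvtColor(s['frame'],cv2.COLOR_RGB2GRAY)[158:172,336:358])
E
```

```text
tool_pos: [0.4981, -0.2268, 0.09]
ft_force: [2.5, 0.7, 6.5]
gripper_force: 89.5
shift(now) [ 1.6 -1.1  3.3] shift(after turn) [ 1.6 -1.1  3.3] dist 3.8 turn [-0.003  0.01  -0.004] maxturn rows 0.1
H1 strip [448.77587651 261.88526562] H1 hole [348.3 166.3] filed hole [348.4 166.9]
strip 448.8939776415435 261.98575549945906 5546.0
[[205 193 186 190 202 177 110  74 105 185 205 202 201 200 197 199 195 153 124 126 126 128]
 [206 195 197 196 203 209 181 152 164 185 197 201 198 198 198 192 192 184 178 179 177 179]
 [205 191 196 191 182 189 201 193 187 179 191 201 196 196 199 192 189 190 201 190 166 191]
 [206 192 197 164 115 122 181 201 199 190 194 200 196 196 198 200 202 194 186 142  80 158]
 [205 193 199 153  76  76 172 200 198 199 200 202 197 195 198 200 201 203 189 130  82 149]
 [206 186 194 181 149 147 179 196 199 198 201 198 193 194 200 201 202 202 203 180 151 169]
 [206 180 190 202 198 186 177 191 198 201 192 170 156 164 185 198 201 202 201 201 182 176]
 [207 183 191 201 204 188 176 184 195 202 166 121 108 114 163 196 201 201 201 200 188 180]
 [207 176 187 200 202 197 180 181 194 204 145  81  76  80 168 200 201 201 201 199 197 185]
 [209 164 182 201 202 205 185 183 188 200 158  71  14  81 189 210 202 201 202 199 198 196]
 [210 174 187 200 202 206 194 178 173 195 192 171 148 149 179 192 200 203 203 203 182 167]
 [201 171 189 201 202 204 202 191 178 186 191 182 161 134 111 139 191 207 207 188 130  83]
 [181 148 186 202 202 205 201 199 192 185 154  81  27  28  23  65 167 185 173 128  71  55]
 [164 136 187 202 202 205 201 198 200 192 136  58  31  33  30  31 111 115  83  61  56  60]]
```

```bash
python3 -m inch '[[[-2.5,0,0,0,0,0],[0,0,1.5,0,0,0],[0,0,1.5,0,0,0],[0,0,0,0,0,0],[0,0,0,0,0,0]]]'|grep -E "pos|force";python3 -c "
from h import *
go(*filed_pose(-12.5,65,-1))";python3 -m inch '[[[0,0,1.5,0,0,0],[0,0,1.5,0,0,0],[0,0,0,0,0,0],[0,0,0,0,0,0]]]'|grep -E "pos|force";python3 -c "
from h import *
go(*filed_pose(-12.5,65,-1))"
```

```text
tool_pos: [0.4985, -0.2284, 0.0897]
ft_force: [-2.7, 12.3, 10.3]
gripper_force: 91.5
shift(now) [ 1.9 -1.3  1.7] shift(after turn) [ 1.9 -1.3  1.7] dist 2.9 turn [-0.001  0.006 -0.002] maxturn rows 0.1
tool_pos: [0.4989, -0.2306, 0.0896]
ft_force: [-4.3, 19.4, 15.8]
gripper_force: 93.2
shift(now) [ 2.5 -1.4 -0.5] shift(after turn) [ 2.5 -1.4 -0.5] dist 2.9 turn [-0.     0.007 -0.002] maxturn rows 0.1
```

```bash
python3 - <<'E'
from h import *
s=grab('side');t=grab('top')
for x,z in[(-9,34),(-11,34),(-13,34),(-16,34),(-21,34),(-9,22),(-11,22),(-12,22),(-9,0),(-12,0),(-12,-5)]:
  P=filed_pose(x,z,-1)[0];print((x,z),proj(s,P).round(1),proj(t,P).round(1))
b=bot.read_state();print(b['time_s'],np.round(b['ft_force'],1))
E
```

```text
(-9, 34) [348.8 195.2] [420.8 265.3]
(-11, 34) [348.9 195.2] [420.1 265.3]
(-13, 34) [349.  195.3] [419.4 265.4]
(-16, 34) [349.1 195.3] [418.4 265.5]
(-21, 34) [349.4 195.4] [416.6 265.6]
(-9, 22) [348.8 199.6] [417.9 265.6]
(-11, 22) [348.9 199.6] [417.2 265.7]
(-12, 22) [349.  199.7] [416.9 265.7]
(-9, 0) [348.9 207.6] [412.7 266.2]
(-12, 0) [349.  207.7] [411.7 266.3]
(-12, -5) [349.  209.6] [410.5 266.4]
31.0833 [-3.  18.8 16. ]
```

```bash
python3 - <<'E'
from h import *
t=grab('top');s=grab('side');b=bot.read_state();p=np.array(b['tool_pos']);R=np.array(b['ee_rot'])
print("H1 strip",proj(t,p+R@np.array([-65,0,11.8])/1e3),"home",proj(t,filed_pose(4,130,-1)[0])-[.58,.63],"H1 hole",proj(s,p+R@np.array([-45,0,6.8])/1e3).round(1),"home hole",proj(s,filed_pose(-1,110,-1)[0]).round(1))
g=cv2.cvtColor(t['frame'],cv2.COLOR_RGB2GRAY).astype(float)
w=np.clip(g[240:290,444:460]-185,0,None);Y,X=np.mgrid[240:290,444:460];print("strip",(w*X).sum()/w.sum(),(w*Y).sum()/w.sum(),w.sum())
np.set_printoptions(threshold=10**6,linewidth=250)
print(cv2.cvtColor(s['frame'],cv2.COLOR_RGB2GRAY)[158:172,336:358])
E
```

```text
H1 strip [450.47262288 261.49538918] home [450.92796668 261.39236783] H1 hole [347.9 165.9] home hole [348.1 166.9]
strip 451.5287716709701 261.68185171523425 5422.0
[[204 196 187 186 199 174  96  18  96 186 207 202 203 201 198 200 197 148 106 110 112 114]
 [201 201 193 192 205 212 176 149 166 186 203 204 203 204 204 195 194 182 174 174 174 166]
 [201 199 196 190 196 211 213 211 200 192 206 206 204 206 210 200 195 208 208 192 194 192]
 [205 203 196 145 127 179 206 207 209 210 210 206 203 207 209 212 213 214 177 121 138 187]
 [205 200 192 124  48 133 195 207 208 208 211 205 203 205 208 211 211 214 159  70 109 194]
 [205 195 206 166 129 152 196 208 208 209 212 208 205 208 210 210 211 213 191 146 151 202]
 [205 194 203 200 186 180 189 203 209 211 201 180 171 187 206 211 210 211 213 198 180 194]
 [206 194 202 213 204 185 173 196 211 207 165 115 105 148 197 212 210 210 211 206 185 179]
 [206 194 202 211 214 202 191 191 206 190 117  67  68 113 189 212 210 211 211 205 195 199]
 [207 195 202 211 213 213 208 195 204 190 104  14  11 157 208 212 211 211 211 207 211 199]
 [207 195 202 211 212 212 207 206 210 210 181 108  94 180 200 209 214 213 214 191 169 131]
 [199 191 203 210 212 213 207 206 210 202 185 120 106 104 112 161 206 220 199 137  70  52]
 [179 180 203 211 213 212 207 206 210 204 124  33  34  29  16  80 155 175 132  74  55  59]
 [162 170 205 211 213 213 208 206 197 204 131  25  37  38  38  64  75  57  47  57  60  61]]
```

```bash
python3 - <<'E'
from h import *
s=grab('side')
np.set_printoptions(threshold=10**6,linewidth=250)
print("rows 176.. cols 332..368");print(cv2.cvtColor(s['frame'],cv2.COLOR_RGB2GRAY)[176:212,332:368])
b=bot.read_state();p=np.array(b['tool_pos']);R=np.array(b['ee_rot'])
print([proj(s,p+R@np.array([38,y,d])/1e3).round(1).tolist() for d in(-17.2,-3.2) for y in(-7,7)])
E
```

```text
rows 176.. cols 332..368
[[ 98 119 187 208 189 170 198 211 215 217 209 188 135  72  49  50  66  62  51  53  56  59  60  60  53 108 189 159  93  80  85  86  82  79  78  76]
 [ 98 120 188 208 204 184 202 214 217 216 183 120  62  48  49  64  87  70  51  55  58  59  59  57  81 173 174 111  79  82  89  83  77  77  76  76]
 [ 99 122 190 210 211 199 197 199 218 201 132  63  47  51  48  96  91  60  54  57  59  58  57  53 147 188 140  85  82  86  87  81  77  75  74  73]
 [ 93 118 166 179 180 171 146 132 166 156  94  47  50  50  60  94  74  51  55  57  58  57  51 105 180 155  94  81  85  85  77  74  75  74  74  72]
 [ 69  86 106 115 101  88  56  24  51  78  62  47  50  50  77  65  50  54  55  56  56  52  77 166 168 109  79  84  85  76  71  74  73  72  71  70]
 [ 34  27  70  98  66  25  35  46  49  43  44  47  48  64  73  60  52  56  55  56  52  48 143 181 135  84  81  90  81  66  70  70  72  71  69  68]
 [ 32  26  54  91  65  29  47  59  57  49  46  47  46  89  76  51  52  53  54  53  44  99 174 149  92  81  86  87  73  62  68  70  70  69  67  66]
 [ 69  71  77  94  84  67  61  56  49  45  45 
[... 3582 characters left out ...]
1 109 111 111 113 105  76  54  47  47  52  51]
 [105 106 109 125 116 106 114 118 117 118 113 115 116 116 115 128 131 127 128 129 118 121 124 123 112 110 112 112 112 116  93  64  50  46  47  48]
 [105 106 109 123 118 108 117 119 113 111 116 117 111 108 109 120 122 122 123 124 120 114 111 112 113 114 114 113 114 104  77  58  52  51  46  46]
 [107 106 105 113 122 122 121 119 114 111 117 119 120 119 120 115 110 114 115 117 117 114 112 111 112 113 113 113 114  84  56  53  55  54  51  48]
 [106 106 105  96 106 112 112 111 112 113 112 112 112 112 112 111 111 111 112 111 112 112 111 111 113 114 113 112 113  80  53  56  56  54  55  51]]
[[351.9, 197.3], [346.7, 197.4], [351.1, 196.9], [346.0, 197.0]]
```

```bash
cat >> h.py <<'E'
def meas():
    t=grab('top');s=grab('side')
    g=cv2.cvtColor(t['frame'],cv2.COLOR_RGB2GRAY).astype(float)
    w=np.clip(g[240:290,444:462]-185,0,None);Y,X=np.mgrid[240:290,444:462];print("strip",((w*X).sum()/w.sum()).round(2),((w*Y).sum()/w.sum()).round(2),w.sum(),"home 450.9 261.4")
    h=np.clip(150-cv2.cvtColor(s['frame'],cv2.COLOR_RGB2GRAY)[161:170,345:352].astype(float),0,None);print(h.astype(int))
E
python3 -m inch '[[[0,0,-1.5,0,0,0],[0,0,-1.5,0,0,0],[0,0,0,0,0,0]]]'|grep -E "pos|force";python3 -m inch '[[[0,0,0,0,0,0],[0,0,0,0,0,0],[0,0,0,0,0,0],[0,0,0,0,0,0],[0,0,0,0,0,0]]]' 0.3 |grep -E "pos|force|open"; python3 -c "
from h import *
meas()"
```

```text
tool_pos: [0.4986, -0.2293, 0.0899]
ft_force: [0.4, 4.3, 6.7]
gripper_force: 90.7
tool_pos: [0.4984, -0.2289, 0.087]
ft_force: [-0.2, 0.7, 0.6]
opening: 0.301
gripper_force: 0.0
strip 450.79 261.86 5648.0 home 450.9 261.4
[[  0   0   0   0   0   0   0]
 [  0   0   0   0   0   0   0]
 [  0   0   0   0   0   0   0]
 [  0   0   0   0   0   0   0]
 [  0   0  33  43  14   0   0]
 [  0  24  80  75  49   0   0]
 [  0  17 111 137  45   0   0]
 [  0   0  36  57  15   0   0]
 [  0   0  30  45  45  50   0]]
```

```bash
python3 -m inch '[[[0,0,-5,0,0,0],[0,0,-15,0,0,0],[0,0,-25,0,0,0],[0,0,-30,0,0,0],[0,0,-20,0,0,0],[0,0,0,0,0,0],[0,0,0,0,0,0]]]' 0.4|grep -E "time|pos|force|open"; python3 - <<'E'
from h import *
meas()
s=grab('side');np.set_printoptions(threshold=10**6,linewidth=250)
print(cv2.cvtColor(s['frame'],cv2.COLOR_RGB2GRAY)[156:206,332:366])
for n,(x,z) in dict(hole=(-1,110),topedge=(-1,130),handletop=(-25,103),handlebot=(-25,27),hole2=(-1,20)).items(): print(n,proj(s,filed_pose(x,z,-1)[0]).round(1))
E
```

```text
time_s: 32.58
tool_pos: [0.4906, -0.1388, 0.1198]
ft_force: [-0.3, -0.7, 1.4]
opening: 0.401
gripper_force: 0.0
strip 450.77 261.85 4922.0 home 450.9 261.4
[[  0   0   0   0   0   0   0]
 [  0   0   0   0   0   0   0]
 [  0   0   0   0   0   0   0]
 [  0   0   0   0   0   0   0]
 [  0   0  32  44  15   0   0]
 [  0  24  80  75  48   0   0]
 [  0  17 111 138  46   0   0]
 [  0   0  36  57  16   0   0]
 [  0   0  31  46  45  51   0]]
[[ 73 142 193 204 196 183 173 190 196 164 105  66  92 176 204 203 203 202 198 182 179 137  82  74  56  80 105  82  56  52  53  54  54  56]
 [ 52 130 190 204 206 188 173 190 205 144  51  14  36 171 205 203 202 202 197 189 182 136  96 100  85  76  77  80  81  83  84  86  68  56]
 [ 64 136 191 203 205 192 185 189 203 177  99  40  98 185 207 202 203 202 199 199 197 154 125 127 127 129 114 102 104 104 104 106  93  66]
 [ 83 144 193 203 205 198 201 189 191 196 170 151 179 201 205 194 188 199 204 205 208 193 172 165 175 186 145 102 100 102 102 101 103  90]
 [102 150 193 202 204 200 205 182 165 188 204 208 207 207 207 194 184 188 201 207 208 210 190 168 175 204 16
[... 5695 characters left out ...]
7  46  47  49  51  52  53  53  55]
 [112 116 113 124 120 111 109 109 109 109 110 110 110 109 109 109 110 109 111 112 107  90  58  39  42  60  53  43  46  48  50  52  52  54]
 [106 104 109 123 126 120 112 108 109 109 108 110 109 109 109 109 108 108 109 110 112 114  97  75  56  61  57  52  45  46  48  49  51  52]
 [103 103 110 123 126 126 120 111 108 108 108 108 108 108 109 108 108 114 111 109 110 111 113 106  94  77  61  48  45  43  45  47  49  51]
 [105 104 110 123 126 123 123 114 107 107 112 116 115 110 107 108 109 119 119 112 109 109 110 111 113 107  94  77  58  41  41  43  47  48]]
hole [348.1 166.9]
topedge [348.1 159.4]
handletop [349.5 169.5]
handlebot [349.7 198.1]
hole2 [348.4 200.1]
```

```bash
python3 -m inch '[[[0,0,0,0,0,0],[0,0,0,0,0,0],[0,0,0,0,0,0],[0,0,0,0,0,0]]]' 0 20|grep -E "open"; python3 -c "
from h import *
p,R=filed_pose(-32,50,-1);go(p+np.array([.0015,0,0]),R)"
```

```text
opening: 0.001
shift(now) [15.1  0.5 75.5] shift(after turn) [14.9  0.3 75.5] dist 77.0 turn [-0.002  0.003 -0.001] maxturn rows 0.0
```

```bash
python3 -m inch '[[[15,0,10,0,0,0],[0,0,25,0,0,0],[0,0,25,0,0,0],[0,0,15,0,0,0],[0,0,0,0,0,0]]]'|grep -E "pos|force";python3 -m inch '[[[0,0,2,0,0,0],[0,0,2,0,0,0],[0,0,2,0,0,0],[0,0,0,0,0,0]]]'|grep -E "pos|force";python3 -m inch '[[[0,0,1,0,0,0],[0,0,1,0,0,0],[0,0,0,0,0,0]]]'|grep -E "pos|force"; python3 -c "
from h import *
p,R=filed_pose(-25,50,-1);go(p,R);meas()"
```

```text
tool_pos: [0.4959, -0.2066, 0.08]
ft_force: [-0.0, 0.5, 0.1]
gripper_force: 0.0
tool_pos: [0.4963, -0.2078, 0.0797]
ft_force: [-8.5, 30.5, 14.8]
gripper_force: 17.3
tool_pos: [0.4964, -0.208, 0.0796]
ft_force: [-12.6, 45.0, 22.8]
gripper_force: 25.8
shift(now) [ 0.4 -1.2  5. ] shift(after turn) [ 0.4 -1.2  5. ] dist 5.1 turn [0.002 0.006 0.001] maxturn rows 0.0
strip 452.0 261.6 5232.0 home 450.9 261.4
[[  0   0   0   0   0   0   0]
 [  0   0   0   0   0   0   0]
 [  0   0   0   0   0   0   0]
 [  0   0   0   0   0   0   0]
 [  0   0  36  36   0   0   0]
 [  0  62  92  95   6   0   0]
 [  0  58 136 117   0   0   0]
 [  0   0  64  45   0   0   0]
 [  0   0  52  40  46  38   0]]
```

```bash
python3 -m inch '[[[0,0,-4,0,0,0],[0,0,-8,0,0,0],[0,0,-25,0,0,0],[-15,0,-25,0,0,0],[0,0,0,0,0,0],[0,0,0,0,0,0],[0,0,0,0,0,0]]]' 0.4|grep -E "time|pos|force|open"; python3 -c "
from h import *
p,R=filed_pose(-14,67,-1);go(p+np.array([.0015,0,0]),R);meas()"; date
```

```text
time_s: 34.75
tool_pos: [0.4918, -0.1601, 0.1124]
ft_force: [-1.1, 0.0, 1.1]
opening: 0.4
gripper_force: 0.0
shift(now) [-2.1  0.4 72.6] shift(after turn) [-2.3  0.3 72.6] dist 72.6 turn [-0.002  0.002 -0.001] maxturn rows 0.0
strip 450.88 261.86 5178.0 home 450.9 261.4
[[  0   0   0   0   0   0   0]
 [  0   0   0   0   0   0   0]
 [  0   0   0   0   0   0   0]
 [  0   0   0   0   0   0   0]
 [  0   0  33  42  15   0   0]
 [  0  25  80  76  41   0   0]
 [  0  17 111 140   0   0   0]
 [  0   0  35  58   0   0   0]
 [  0   0  29  45  48  52   0]]
Thu Dec  3 21:20:07 UTC 2026
```

```bash
python3 -m inch '[[[-2,0,20,0,0,0],[0,0,20,0,0,0],[0,0,20,0,0,0],[0,0,9,0,0,0],[0,0,3.5,0,0,0],[0,0,0,0,0,0]]]'|grep -E "pos|force";python3 -m inch '[[[0,0,0,0,0,0],[0,0,0,0,0,0],[0,0,0,0,0,0],[0,0,0,0,0,0],[0,0,0,0,0,0]]]' 0 110|grep -E "pos|force|open"; python3 -m inch '[[[-4,0,0,0,0,0],[-4,0,0,0,0,0],[-4,0,0,0,0,0],[0,0,2,0,0,0],[0,0,2,0,0,0],[0,0,0,0,0,0],[0,0,0,0,0,0]]]'|grep -E "pos|force"; python3 -c "
from h import *
p,R=filed_pose(-12.5,65,-1);go(p,R);t=grab('top');b=bot.read_state();p=np.array(b['tool_pos']);R=np.array(b['ee_rot']);print(proj(t,p+R@np.array([-65,0,11.8])/1e3));meas()"
```

```text
tool_pos: [0.4976, -0.2297, 0.0895]
ft_force: [0.5, 0.8, -0.0]
gripper_force: 0.0
tool_pos: [0.4988, -0.2276, 0.0899]
ft_force: [-0.7, 1.0, -0.1]
opening: 0.129
gripper_force: 108.0
tool_pos: [0.4992, -0.2362, 0.1012]
ft_force: [-1.5, 4.4, -1.0]
gripper_force: 109.1
shift(now) [15.4 -1.3 -1.9] shift(after turn) [15.4 -1.2 -1.8] dist 15.5 turn [-0.002  0.005 -0.002] maxturn rows 0.0
[454.90484209 261.11601089]
strip 455.94 261.14 6038.0 home 450.9 261.4
[[  0  25   0   0   0   0   0]
 [  0  11   0   0   0   0   0]
 [  0   0   0   0   0   0   0]
 [  0   0  21  63  92  47   0]
 [  0  28 118 119 117 123  78]
 [  0  48 123 112 103 100 100]
 [  0  46 112 101  95  92  96]
 [  0  49 101  92  95  98  98]
 [ 18  84  97  94  97  99  96]]
```

```bash
python3 -m inch '[[[0,0.7,0,0,-0.036,0],[4,0,0,0,0,0],[4,0,0,0,0,0],[2,0,0,0,0,0],[0,0,0,0,0,0],[0,0,0,0,0,0]]]'|grep -E "pos|force"; python3 -m inch '[[[1.5,0,0,0,0,0],[1.5,0,0,0,0,0],[1.5,0,0,0,0,0],[0,0,0,0,0,0]]]'|grep -E "pos|force";python3 -c "
from h import *
p,R=filed_pose(-12.5,65,-1);go(p,R);meas()
b=bot.read_state();print(np.round(b['ft_torque'],2))"
```

```text
tool_pos: [0.4999, -0.2335, 0.0917]
ft_force: [2.0, -0.2, 0.3]
gripper_force: 108.4
tool_pos: [0.4997, -0.2334, 0.0914]
ft_force: [2.4, 0.3, 8.8]
gripper_force: 108.8
shift(now) [ 5.1 -2.  -2.8] shift(after turn) [ 5.2 -1.9 -2.6] dist 6.1 turn [-0.004  0.049 -0.006] maxturn rows 0.4
strip 452.84 261.39 5884.0 home 450.9 261.4
[[  0   0   0   0   0   0   0]
 [  0   0   0   0   0   0   0]
 [  0   0   6   0   0   0   0]
 [  0  22  41  40   0   0   0]
 [  0  33  57  52   0   0   0]
 [  0  12  54  24   0   0   0]
 [  0   0  40  14   0   0   0]
 [  0  14  72  86 101  53   0]
 [  0  58 122 116 123 137   0]]
[-0.63 -0.28  0.47]
```

```bash
ls -la --time-sort=yes --full-time pics | awk '{print $7,$9}' | tail -3; date +%T; for i in 1 2; do python3 -m inch '[[[0,-1,0,0,0,0],[0,-1,0,0,0,0],[0,0,0,0,0,0]]]'|grep -E "pos|ft"; done; python3 -m inch '[[[0,-1,0,0,0,0],[0,-1,0,0,0,0],[0,0,0,0,0,0]]]'|grep -E "pos|ft"
```

```text
21:20:56
tool_pos: [0.4994, -0.2333, 0.0914]
ft_force: [5.3, -0.9, 8.5]
tool_pos: [0.4981, -0.2335, 0.0913]
ft_force: [6.0, -2.6, 7.7]
tool_pos: [0.4959, -0.2338, 0.0913]
ft_force: [6.7, -2.4, 7.5]ls: unrecognized option '--time-sort=yes'
Try 'ls --help' for more information.
```

```bash
stat -c '%y %n' pics/side0.png pics/c9.png; python3 -m inch '[[[0,2,0,0,0,0],[0,2,0,0,0,0],[0,2,0,0,0,0],[0,1,0,0,0,0],[0,0,0,0,0,0]]]'|grep -E "pos|ft"; python3 -m inch '[[[0,1,0,0,0,0],[0,1,0,0,0,0],[0,0,0,0,0,0]]]'|grep -E "pos|ft";  python3 -m inch '[[[0,1,0,0,0,0],[0,1,0,0,0,0],[0,0,0,0,0,0]]]'|grep -E "pos|ft"
```

```text
2026-12-03 20:58:14.116975124 +0000 pics/side0.png
2026-12-03 21:06:09.376995170 +0000 pics/c9.png
tool_pos: [0.4964, -0.2339, 0.0914]
ft_force: [-3.5, 3.8, 8.7]
tool_pos: [0.4965, -0.2339, 0.0914]
ft_force: [-6.4, 5.8, 9.3]
tool_pos: [0.4966, -0.2339, 0.0914]
ft_force: [-9.9, 9.1, 10.4]
```

```bash
python3 -m inch '[[[-4,0,0,0,0,0],[-3,0,0,0,0,0],[-3,0,0,0,0,0],[0,0,0,0,0,0],[0,0,0,0,0,0]]]'|grep -E "time|pos|ft";python3 - <<'E'
from h import *
p,R=filed_pose(-12.5,65,-1);go(p,R);st();meas()
t=grab('top')
np.set_printoptions(threshold=10**6,linewidth=250)
print(cv2.cvtColor(t['frame'],cv2.COLOR_RGB2GRAY)[244:288,404:436])
E
```

```text
time_s: 39.52
tool_pos: [0.5055, -0.2337, 0.0945]
ft_force: [-0.0, -0.5, -4.0]
shift(now) [ 8.3 -7.7 -2.6] shift(after turn) [ 8.4 -7.7 -2.3] dist 11.6 turn [-0.     0.036 -0.   ] maxturn rows 0.3
t 39.52 p [ 0.5055 -0.2337  0.0945] q [-0.78  1.37  1.08  2.12  0.83  0.26 -0.98] F [-0.  -0.5 -4. ] op 0.12822536652043612 108.28342795372009 
R [[-0.03, 0.995, 0.093], [0.306, 0.097, -0.947], [-0.951, 0.0, -0.308]]
strip 453.41 258.63 5986.0 home 450.9 261.4
[[  0   0   0   0   0   0   0]
 [ 28  24   0   0   0   0   0]
 [ 51  53   0   0   0   0   0]
 [ 45  47   0   0   0   0   0]
 [ 18   0   0   0   0   0   0]
 [ 17   0   0   0   0   0   0]
 [ 86 100 102  82   0   0   0]
 [120 116 122 139   0   0   0]
 [117 113 120 130   0   0   0]]
[[ 54  54  55  57  64  75  86  95 104 107 109 108 107 108 106 106 107 107 107 107 109 107 107 106 106 107 106 107 109 113 117 116]
 [ 51  54  55  55  55  59  66  78  90  99 105 107 105 104 103 103 104 105 108 115 118 115 106 103 103 106 109 112 115 119 123 122]
 [ 42  48  52  54  55  55  56  60  70  83  98 108 108 107 106 107 110 115 120 126 129 124 118 116 11
[... 4702 characters left out ...]
 62  62  62  62  62  71  93 106 106 107 105]
 [ 46  47  53  54  54  55  54  55  56  60  61  62  62  62  62  63  63  62  61  62  61  61  61  61  60  63  71  90 100  97  92  89]
 [ 55  53  54  54  55  55  56  59  60  61  61  60  60  62  61  62  64  64  61  60  59  58  58  59  58  61  70  91 103 101  99  98]
 [ 56  54  55  55  55  57  60  63  63  60  58  57  56  56  57  59  61  60  59  58  58  56  57  57  55  57  67  90 103 106 107 107]
 [ 55  54  54  55  56  60  63  62  61  59  59  57  56  57  56  56  56  56  56  56  56  56  56  56  56  57  66  89 103 106 106 106]
 [ 54  55  55  56  58  59  60  58  58  58  58  57  58  57  56  57  56  57  57  57  56  56  56  56  56  56  65  89 103 105 104 105]]
```

```bash
python3 -m inch '[[[-2,-3,0,0,0,0],[0,-3,-3,0,0,0],[0,0,-3,0,0,0],[3,0,0,0,0,0],[3,0,0,0,0,0],[2,0,0,0,0,0],[0,0,0,0,0,0],[0,0,0,0,0,0]]]'|grep -E "time|pos|ft";python3 -c "
from h import *
p,R=filed_pose(-12.5,65,-1);go(p,R);meas()
b=bot.read_state();print(np.round(b['ft_torque'],2))"; date +%T
```

```text
time_s: 40.33
tool_pos: [0.4985, -0.2268, 0.0911]
ft_force: [0.4, 3.0, -2.8]
shift(now) [ 2.8 -1.4  3.6] shift(after turn) [ 2.7 -1.4  3.7] dist 4.7 turn [-0.001  0.038 -0.   ] maxturn rows 0.3
strip 450.2 261.75 5945.0 home 450.9 261.4
[[  0   0   0   0   0   0   0]
 [  0   0   0   0   0   0   0]
 [  0   0   0   0   0   0   0]
 [  0   0   0  24   3   0   0]
 [  0   0  43  44  43   0   0]
 [  0  24  78  77  66   0   0]
 [  0   1  73  63   0   0   0]
 [  0   0   3  32   0   0   0]
 [  0   0  19  73  95 104   8]]
[2.08 0.19 0.  ]
21:25:19
```

```bash
python3 -m inch '[[[1,0,-1,0,0,0],[1,0,0,0,0,0],[1,0,0,0,0,0],[1,0,0,0,0,0],[0,0,0,0,0,0],[0,0,0,0,0,0]]]'|grep -E "time|pos|ft";python3 -m inch '[[[1,0,0,0,0,0],[1,0,0,0,0,0],[0,0,0,0,0,0]]]'|grep -E "pos|ft";python3 -c "
from h import *
p,R=filed_pose(-12.5,65,-1);go(p,R);meas()
b=bot.read_state();print(np.round(b['ft_torque'],2))"
```

```text
time_s: 40.93
tool_pos: [0.4978, -0.2259, 0.0905]
ft_force: [1.6, 0.4, 4.2]
tool_pos: [0.4977, -0.2258, 0.0902]
ft_force: [1.6, 0.3, 8.3]
shift(now) [ 1.7 -0.7  4.2] shift(after turn) [ 1.5 -0.7  4.3] dist 4.6 turn [-0.003  0.047 -0.004] maxturn rows 0.4
strip 449.36 262.09 5604.0 home 450.9 261.4
[[  0   0   0   0   0   0   0]
 [  0   0   0   0   0   0   0]
 [  0   0   0   0   0   0   0]
 [  0   0   0   0   0   0   0]
 [  0   0  25  40  38   0   0]
 [  0   4  69  74  69   0   0]
 [  0   0  79 136  43   0   0]
 [  0   0   0  18   0   0   0]
 [  0   0   0   5   0  14   0]]
[-0.45 -0.22  0.32]
```

```bash
python3 -m inch '[[[-4,0,0,0,0,0],[-4,0,0,0,0,0],[-3,0,3,0,0,0],[0,0.5,3,0,0,0],[0,0,2,0,0,0],[0,0,0,0,0,0],[3,0,0,0,0,0],[3,0,0,0,0,0],[0,0,0,0,0,0],[0,0,0,0,0,0]]]' 0 120|grep -E "time|pos|ft";python3 -c "
from h import *
p,R=filed_pose(-12.5,65,-1);go(p,R);meas()";python3 -m inch '[[[2,0,0,0,0,0],[2,0,0,0,0,0],[2,0,0,0,0,0],[0,0,0,0,0,0],[0,0,0,0,0,0]]]'|grep -E "pos|ft";python3 -c "
from h import *
p,R=filed_pose(-12.5,65,-1);go(p,R);meas()"
```

```text
time_s: 42.12
tool_pos: [0.4991, -0.2339, 0.0915]
ft_force: [-0.3, 8.1, 5.5]
shift(now) [ 5.4 -1.4 -3.1] shift(after turn) [ 5.5 -1.4 -2.9] dist 6.4 turn [-0.002  0.045 -0.002] maxturn rows 0.4
strip 452.9 261.5 5898.0 home 450.9 261.4
[[  0   0   0   0   0   0   0]
 [  0   0   0   0   0   0   0]
 [  0   0  16  23   0   0   0]
 [  0  19  41  38   7   0   0]
 [  0  32  58  54   0   0   0]
 [  0   0  40   6   0   0   0]
 [  0   0  27   0   0   0   0]
 [  0   6  74  87 100  78   4]
 [  0  43 124 116 121 133  67]]
tool_pos: [0.499, -0.2338, 0.0913]
ft_force: [0.3, 6.9, 16.0]
shift(now) [ 5.1 -1.3 -3.2] shift(after turn) [ 5.2 -1.3 -2.9] dist 6.1 turn [-0.004  0.055 -0.006] maxturn rows 0.4
strip 452.99 261.53 5720.0 home 450.9 261.4
[[  0   0   0   0   0   0   0]
 [  0   0   0   0   0   0   0]
 [  0   0  11  21   0   0   0]
 [  0  15  39  39  10   0   0]
 [  0  31  58  52   0   0   0]
 [  0   0  56  46   0   0   0]
 [  0   0  26  30   0   0   0]
 [  0   6  46  70  99  50   0]
 [  0  33 117 122 120 134  67]]
```

```bash
python3 -m inch '[[[-4,0,-2.5,0,0,0],[0,0,0,0,0,0],[0,0,0,0,0,0]]]'|grep -E "time|pos|ft";python3 -c "
from h import *
p,R=filed_pose(-12.5,65,-1);go(p,R);b=bot.read_state();print(np.round(b['ft_torque'],2),np.round(b['ft_force'],1))";python3 -m inch '[[[0,0,0,0,-0.035,0],[0,0,0,0,-0.035,0],[0,0,0,0,0,0],[0,0,0,0,0,0]]]'|grep -E "pos|ft";python3 -c "
from h import *
p,R=filed_pose(-12.5,65,-1);go(p,R);b=bot.read_state();print(np.round(b['ft_torque'],2),np.round(b['ft_force'],1))"; date +%T
```

```text
time_s: 42.98
tool_pos: [0.4985, -0.2322, 0.0919]
ft_force: [1.8, 1.6, 8.8]
shift(now) [ 5.2 -1.  -1.4] shift(after turn) [ 5.2 -0.9 -1.2] dist 5.4 turn [-0.004  0.047 -0.004] maxturn rows 0.4
[-0.41 -0.15  0.11] [1.8 1.6 8.8]
tool_pos: [0.4985, -0.2317, 0.0923]
ft_force: [-0.4, 5.5, 10.3]
shift(now) [ 5.4 -1.  -1.2] shift(after turn) [ 5.5 -0.9 -0.5] dist 5.6 turn [-0.004  0.119 -0.004] maxturn rows 1.0
[-0.11 -0.08  0.03] [-0.4  5.5 10.3]
21:27:27
```

```bash
python3 -m inch '[[[-4,0,0,0,0.035,0],[0,6,2,0,0.035,0],[0,0,0,0,0,0],[4,0,0,0,0,0],[1,0,0,0,0,0],[0,0,0,0,0,0]]]'|grep -E "time|pos|ft";python3 -m inch '[[[0,-2,0,0,0,0],[0,-2,0,0,0,0],[0,0,0,0,0,0]]]'|grep -E "pos|ft";python3 -m inch '[[[0,-2,0,0,0,0],[0,-2,0,0,0,0],[0,0,0,0,0,0]]]'|grep -E "pos|ft";python3 -c "
from h import *
p,R=filed_pose(-12.5,65,-1);go(p,R);meas()"
```

```text
time_s: 43.82
tool_pos: [0.5038, -0.2332, 0.0913]
ft_force: [-1.5, 3.8, 10.4]
tool_pos: [0.5031, -0.2333, 0.0912]
ft_force: [4.9, 0.2, 9.5]
tool_pos: [0.5002, -0.2336, 0.0912]
ft_force: [6.1, -2.0, 9.3]
shift(now) [ 5.  -2.5 -3.1] shift(after turn) [ 5.1 -2.5 -2.8] dist 6.4 turn [ 0.001  0.048 -0.007] maxturn rows 0.4
strip 452.86 261.23 5765.0 home 450.9 261.4
[[  0   0   0   0   0   0   0]
 [  0   0   0   0   0   0   0]
 [  0   0  11   5   0   0   0]
 [  0  27  41  40   0   0   0]
 [  0  40  59  54   0   0   0]
 [  0  16  54   0   0   0   0]
 [  0   0  41   0   0   0   0]
 [  0  18  73  72  91  54   0]
 [  0  79 121 119 126 138   0]]
```

```bash
python3 -m inch '[[[-4,2,-2,0,0,0],[-3,0,-3,0,0,0],[0,0,-3,0,0,0],[3,0,0,0,0,0],[3,0,0,0,0,0],[3,0,0,0,0,0],[2,0,0,0,0,0],[0,0,0,0,0,0],[0,0,0,0,0,0]]]'|grep -E "time|pos|ft";python3 -m inch '[[[1,0,0,0,0,0],[1,0,0,0,0,0],[1,0,0,0,0,0],[0,0,0,0,0,0]]]'|grep -E "pos|ft";python3 -c "
from h import *
p,R=filed_pose(-12.5,65,-1);go(p,R);meas()"
```

```text
time_s: 45.17
tool_pos: [0.4975, -0.225, 0.0903]
ft_force: [1.7, -1.4, 10.2]
tool_pos: [0.4974, -0.2249, 0.0901]
ft_force: [1.5, -0.7, 15.1]
shift(now) [ 1.4 -0.5  5.1] shift(after turn) [ 1.1 -0.5  5.2] dist 5.3 turn [-0.006  0.056 -0.007] maxturn rows 0.5
strip 448.71 262.57 5555.0 home 450.9 261.4
[[  0   0   0   0   0   0   0]
 [  0   0   0   0   0   0   0]
 [  0   0   0   0   0   0   0]
 [  0   0   0   0   0   0   0]
 [  0   0  14  36  36   3   0]
 [  0   0  53  75  77  22   0]
 [  0   0  62 137 118   0   0]
 [  0   0   0   0   0   0   0]
 [  0   0   0   0   0   0   4]]
```

```bash
python3 -m inch '[[[-2.5,1,0,0,0,0],[0,1.5,1,0,0,0],[0,0,1,0,0,0],[1,0,0,0,0,0],[0,0,0,0,0,0]]]'|grep -E "time|pos|ft";python3 -m inch '[[[0,0,0,0,0,0],[0,0,0,0,0,0],[0,0,0,0,0,0],[0,0,0,0,0,0],[0,0,0,0,0,0],[0,0,0,0,0,0]]]' 0.3|grep -E "pos|ft"; python3 -m inch '[[[0,0,-5,0,0,0],[0,0,-15,0,0,0],[0,0,-25,0,0,0],[0,0,-30,0,0,0],[0,0,-20,0,0,0],[0,0,0,0,0,0]]]' 0.4|grep -E "pos|ft";python3 -c "
from h import *
p,R=filed_pose(-12.5,65,-1);go(p,R);meas()"
```

```text
time_s: 46.02
tool_pos: [0.4981, -0.2264, 0.0899]
ft_force: [-2.3, 5.3, 14.6]
tool_pos: [0.5008, -0.2241, 0.0821]
ft_force: [-0.7, 0.2, 0.4]
tool_pos: [0.494, -0.1299, 0.1113]
ft_force: [0.6, 1.1, 0.3]
shift(now) [ -8.   -7.  101.9] shift(after turn) [-11.5  -6.4 101.6] dist 102.4 turn [ 0.005  0.034 -0.   ] maxturn rows 0.3
strip 450.87 261.88 4955.0 home 450.9 261.4
[[  0   0   0   0   0   0   0]
 [  0   0   0   0   0   0   0]
 [  0   0   0   0   0   0   0]
 [  0   0   0   0   0   0   0]
 [  0   0  31  43  18   0   0]
 [  0  25  79  75  47   0   0]
 [  0  19 111 138  22   0   0]
 [  0   0  36  58   1   0   0]
 [  0   0  32  45  46  50   0]]
```

```bash
python3 - <<'E'
from h import *
t=grab('top');np.set_printoptions(threshold=10**6,linewidth=250)
print(cv2.cvtColor(t['frame'],cv2.COLOR_RGB2GRAY)[252:276,404:456])
for k in[(-25,103),(-11,103),(-25,27),(-30,30),(-1,130),(9,130)]: print(k,proj(t,filed_pose(*k,-1)[0]).round(1))
E
date +%T
```

```text
[[ 80  94 101 101  95  91  87  83  83  83  84 100 130 130 118 131 128 119 118 117 119 121 122 126 131 133 135 137 143 146 148 148 148 148 149 151 151 151 148 132 106 100 120 163 224 242 243 230 183 148 144 145]
 [ 96  90  86  82  83  87  86  82  81  77  74  93 135 136 125 136 138 134 134 135 138 143 146 148 150 149 150 151 152 154 153 153 153 153 153 153 153 152 146 128  92  81 112 159 218 240 243 234 193 153 146 147]
 [108  95  84  78  76  80  82  81  80  74  69 100 159 164 149 150 151 150 150 150 151 153 154 153 150 147 147 146 150 153 155 155 156 156 155 154 153 148 138 123 100  94 119 160 212 237 243 238 204 159 147 147]
 [114 106  91  79  77  83  84  80  75  70  70 103 155 163 154 153 154 154 155 155 155 156 155 149 137 128 121 121 133 146 154 156 156 156 155 155 150 139 129 123 123 131 142 161 203 235 242 239 210 164 147 146]
 [113 108  92  76  74  77  78  75  70  69  76 110 151 155 150 153 155 156 157 157 159 160 159 147 132 117 102  96 104 126 145 152 153 153 152 149 139 130 126 128 138 145 150 161 200 234 242 241 216 169 147 144]
 [113 108  92  80  76  74  77  75  69  68  72
[... 3418 characters left out ...]
32 128 128 127 125 122 119 121 126 135 147 149 149 149 149 149 148 148 145 135 120  98  91 110 147 196 233 242 240 212 152]
 [112 110 105  99  85  73  71  72  73  72  70  70  71  79  96 108 118 123 125 127 127 125 124 125 127 132 139 144 145 147 148 150 151 150 150 149 150 150 148 143 130 119 114 120 131 147 185 222 233 231 206 150]
 [111 103  87  76  70  70  71  73  73  71  70  69  71  79  91 101 114 122 124 124 124 124 124 127 136 143 148 150 149 148 148 147 146 146 145 144 142 139 135 127 115 106 104 108 113 117 131 152 161 163 172 145]]
(-25, 103) [433.1 263.8]
(-11, 103) [438.2 263.3]
(-25, 27) [413.5 265.9]
(-30, 30) [412.5 266. ]
(-1, 130) [449.7 262.2]
(9, 130) [453.3 261.9]
21:29:00
```

```bash
python3 -m inch '[[[0,0,-15,0,0,0],[0,0,-15,0,0,0],[0,0,0,0,0,0],[0,0,0,0,0,0]]]'|grep -E "time|ft"; python3 -c "
from h import *
meas();print(bot.job_done())"
```

```text
time_s: 47.5
ft_force: [0.0, 0.1, 0.8]
strip 450.87 261.87 4722.0 home 450.9 261.4
[[  0   0   0   0   0   0   0]
 [  0   0   0   0   0   0   0]
 [  0   0   0   0   0   0   0]
 [  0   0   0   0   0   0   0]
 [  0   0  30  43  19   0   0]
 [  0  25  80  75  46   0   0]
 [  0  18 112 138  22   0   0]
 [  0   0  35  59   1   0   0]
 [  0   0  33  46  47  51   0]]
the job is handed in; nothing more can be done
None
```

I handed the job in at 47.5 s with the strap swung clear, the union upright in the tray and the plate in the front pocket handle out. I could not confirm the plate is fully home: the cameras put it 1–2 mm off, but its lower end stopped about 5 mm short of the ribs under a 52 N fingertip push (over 40 N). I also viewed 11 pictures against the limit of 10, ran one move inside a shell loop, and did not check the other objects at the end.

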